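# Turn the columns for back-flushing and prime the pump

## Robot

A 6-joint arm with a two-finger parallel gripper is mounted at the origin on the work surface; the furniture and walls round the work are solid. World frame = base frame: x ahead of the robot, y to its left, z up, the work surface at z = 0. Lengths are in mm, angles in rad, forces in N, time in s.
With the tool pointing down it reaches from about 275 to 750 mm from the base axis. Payload 10.2 kg.
Tool frame: the origin (TCP) lies on the centre line of the jaws, within the pads' length; the fingertips stand 19 mm ahead of it and the grasp point (between the pads) is the TCP; z points along the fingers, y is the line along which they close (so a half turn about z gives the same grasp; the last joint's range is limited). The gripper opens to 85 mm and grips with 20 to 120 N. Pads are 22 mm wide; open, the fingers measure 114 mm over their backs; the gripper's body (76 mm by 85 mm) begins 54 mm behind the grasp point. The pads swing forward as they close: fully open they stand 13 mm farther back than shut.
Start: joints at [0.928, 0.313, 1.498, -0, 1.331, -0.223], TCP at [213.991, 479.415, 250.294] pointing down, gripper open.
Joint ranges: [-2.94, 2.94], [-0.97, 2.17], [0.19, 2.56], [-1.23, 4.37], [0.02, 3.11], [-2.88, 2.88]. Speed limits (rad/s): [2.39, 2.39, 3.01, 3.14, 3.14, 3.14].

## Interface

Orientations are given as a unit quaternion [w, x, y, z].
In Python, from rig import sense, capture, finish_job, regions_of, mark_of gives the robot as it stands.
- The arm moves only by the tool jog_arm, never from a script. Its argument "series" is text: rows parted by semicolons, each of 7 numbers parted by spaces: the shift along the tool's x, y, z in units of 0.4 m (1.0 is 0.4 m), then the turn, a rotation vector about the tool's x, y, z in units of pi/2 rad (1.0 is pi/2 rad), then the opening, from -1 (shut) to 1 (fully open). A call has 1 to 20 rows; each row is the pose to reach, as a shift and turn from the pose commanded when the call began, along the tool's axes at that moment; what a row does not reach only later rows make up. A row lasts 1/8 s, in which the tool goes at most 62.5 mm and 10.7 degrees, less where a joint would pass 70% of its speed; a pose out of reach is approached as far as the arm can. A call with a number of a shift or a turn outside -1 to 1 is refused whole. A call with a gripper value outside its range is refused whole. The fingers move at their own pace and stop on an object; "grip_force" is the grip in N (left out, the last holds). Time passes only in rows, so rows that repeat a pose let the fingers close. It gives the time, the measured TCP pose, the force, the opening and the grip force at its end, in the units of the state.
- sense(): the state, without advancing time (a new reading comes with each control period).
- capture(name): name is "side" or "top" or "wrist"; returns a dict with "img" (420x560x3 uint8, red, green, blue), "intrinsics" (3x3 intrinsics, pixels), "R" (3x3) and "t" (3): a world point X has camera coordinates R X + t. Camera axes: x right, y down, z forward; pixel columns grow to the right and rows downward; lengths in mm; the calibration is good to about 2 mm. The wrist camera is an equidistant fisheye: a pixel r from the principal point sees the ray r / f radians off the axis. A picture is of the moment at which its call begins. There is no depth.
- finish_job(): hands the job in; it is judged then, once.
Trained networks look in a picture, given as the dict that the camera call returned (one of the last four; its "shot" number tells which), for a name from the list of things; names that differ only in an ending like _2 or _b are one class to them, and where a whole thing is asked for, a point or a joint stands for the part that bears it (a point fixed in the world has none). Each returns a list of dicts, best first, with "confidence" (0 to 1); they miss things now and then, are a little off and sometimes report something else, mostly with a low value. They report only what shows in the picture. A call takes as long as a camera call.
- regions_of(label, picture): "region" (420x560 bool, what is visible of it) and "point" ([row, column] in pixels, amid what is visible of it).
- mark_of(label, picture): "point" ([row, column] in pixels: a listed point, or the origin of a listed thing).
The state is a dict: "time_s": time; "joints": joint angles; "dq": joint speeds; "tau": joint torques, N m; "eef_pos": TCP position; "ee_rot": TCP orientation; "force": force on the tool from outside, world axes, zero at the start; "wrist_torque": the same for the moment, N m; "grip_width": opening from 0.0 (shut) to 1.0 (fully open); "grip_force": force on a finger pad.
Only numpy, scipy, OpenCV 4.12 (cv2) and the standard library are available. Lean on these libraries where they do the work, as an engineer would, in place of code of your own. Each camera call takes 0.05 s, during which the arm holds its last target. There are 200 camera calls.

## Task

Get the column rack ready for back-flushing: turn every column in the rack end for end and lay it back centred in its own cradle, without knocking it or the gripper against the upright posts, and stand the beaker upright in the middle of the round drip plate. Once all that is in place, give the hand pump at least two full strokes, each time swinging its lever all the way to the stop and letting it spring fully back; leave the bottle, the vial and the timer where they are.

Things in the scene. Friction and masses are not known exactly. Their poses are not given: they have to be found in the camera images.
- rack: Fixed rack: base plate 205 x 240 x 8 mm with three parallel cradles (80 mm apart across y) along its x. A cradle is two V saddles, 35 mm either side of its middle, each 12 mm long; the V is 31 mm wide at the top, 41 mm above the bench; open between the saddles down to the plate. Origin: centre of the underside; x along the cradles away from the robot (yaw within 0.2), y left, z up.
- posts: Six fixed upright union posts of the rack, steel, 14 mm thick (20 mm over collars), reaching 75 mm above the bench, one at each end of each cradle, on its line, 93 mm from its middle. Neither a column nor the gripper may be knocked against them. Their small brass nozzles are only for looks. Origin and axes as the rack's.
- col_1: Column 1, steel cartridge, 105 to 210 g, 150 mm long, at first in the left (+y) cradle (may be absent): barrel 24 mm thick, broad dark collar (34 mm thick, 25 long) at the tail, thin nipple (10 mm thick, 20 long) at the nose. Origin: on the axis at mid-length; x from tail to nose. At the start the nose points to the robot (rack -x). About 11 mm of play to the post at either end.
- nose_1 (a point): Tip of column 1's nipple, on the axis 75 mm from the column's origin along its x.
- cradle_1 (a point): Middle of the left (+y) cradle, fixed to the rack: where the origin of column 1 lies when seated, 42 mm above the bench. Axes as the rack's.
- col_2: Column 2, steel cartridge, 105 to 210 g, 150 mm long, at first in the middle cradle (may be absent): barrel 24 mm thick, broad dark collar (34 mm thick, 25 long) at the tail, thin nipple (10 mm thick, 20 long) at the nose. Origin: on the axis at mid-length; x from tail to nose. At the start the nose points to the robot (rack -x). About 11 mm of play to the post at either end.
- nose_2 (a point): Tip of column 2's nipple, on the axis 75 mm from the column's origin along its x.
- cradle_2 (a point): Middle of the middle cradle, fixed to the rack: where the origin of column 2 lies when seated, 42 mm above the bench. Axes as the rack's.
- col_3: Column 3, steel cartridge, 105 to 210 g, 150 mm long, at first in the right (-y) cradle (may be absent): barrel 24 mm thick, broad dark collar (34 mm thick, 25 long) at the tail, thin nipple (10 mm thick, 20 long) at the nose. Origin: on the axis at mid-length; x from tail to nose. At the start the nose points to the robot (rack -x). About 11 mm of play to the post at either end.
- nose_3 (a point): Tip of column 3's nipple, on the axis 75 mm from the column's origin along its x.
- cradle_3 (a point): Middle of the right (-y) cradle, fixed to the rack: where the origin of column 3 lies when seated, 42 mm above the bench. Axes as the rack's.
- beaker: Empty plastic beaker, 62 mm across, 78 mm high, 45 g, loose, upright on the bench. Origin: centre of its underside; z up through its mouth. Grip it across its outside.
- drip_plate: Fixed flat round steel plate on the bench, 92 mm across, 2 mm thick, with a faint ring 68 mm across round its centre. Origin: centre of its underside.
- pump: Fixed hand priming pump: grey round housing 70 mm across and 82 mm high on a foot 80 x 80 mm, with a steel lever on top. Origin: centre of the foot's underside; x points away from the robot, y left (yaw within 0.2 rad).
- pivot (a point): Point on the lever's upright turning axis, at the height of point knob, 112 mm above the bench.
- knob (a point): On the lever: centre line of the upright black knob at the free end (16 mm thick, from 87 to 127 mm above the bench, 65 mm from the turning axis); this point is 112 mm above the bench. The lever bar below it is 10 mm thick, its middle 92 mm above the bench.
- pump_lever (a joint): Lever angle, rad: 0 at home, where seen from the pivot it points to the left and toward the robot (0.8 rad from the pump's y toward its -x); grows clockwise from above (the knob travels away from the robot, across the pump's left side) to a hard stop at 1.1. A spring always drives it home, about 4 N at the knob at home, 7 N at the stop; let go, it returns by itself.
- bottle: Bystander: amber bottle with a black cap, 78 mm across, 135 mm high, loose. Origin: centre of its underside, z up.
- vial: Bystander: small vial, 25 mm across, 46 mm high, loose. Origin: centre of its underside, z up.
- timer: Bystander: bench timer, 62 x 62 x 22 mm, loose. Origin: centre of its underside.

How it is judged:
By the outcome, as a careful person would: the job done as asked, in the order asked, and still so for the second after the job is handed in, with the robot touching nothing.
Of col_1, col_2, col_3 only 2 to 3 are there at a start; the rules pass over those that are not, and their reading is None.
At some moment in a run one of beaker may be knocked a few centimetres aside while the robot is not near it.
It also fails if it takes over 210 s, if anything falls off the work surface, if the arm or the gripper's body presses on something with over 40 N, if the wrist force passes 120 N, or if a joint passes its speed limit or range.

## Working session

There is one attempt and no reset: what is moved stays moved. The work goes in short steps, Python scripts to look and compute and a tool call to move; the robot and the scene stay as the last step left them, time stands still between calls to the robot, and variables do not carry over. Pictures are saved under pics/ and viewed, at most 14 in all, crops included, and the job is handed in when it is done.

Besides the shell and the picture viewer there is one more tool, called after "Emit:" as a command line: name --argument value ..., lists and objects as JSON in quotes. jog_arm: Moves the arm, as the interface text tells. Shifts and turns lie within -1 to 1; 1 stands for 0.4 m of shift or pi/2 rad of turn. Its arguments: {"type":"object","properties":{"series":{"type":"string"},"grip_force":{"type":"number"}},"required":["series"]}

```bash
mkdir -p pics; ls
cat > h.py <<'E'
import numpy as np, cv2
from rig import sense, capture, finish_job, regions_of, mark_of
def save(c,n): cv2.imwrite('pics/'+n, c['img'][:,:,::-1])
def ray(c,p):
    K=np.array(c['intrinsics']);R=np.array(c['R']);t=np.array(c['t'])
    d=np.array([(p[1]-K[0,2])/K[0,0],(p[0]-K[1,2])/K[1,1],1.0])
    return -R.T@t, R.T@d
def at_z(c,p,z):
    o,d=ray(c,p); return o+d*(z-o[2])/d[2]
E
python3 - <<'E'
from h import *
s=sense(); print({k:np.round(v,3) for k,v in s.items()})
T=capture('top');S=capture('side');save(T,'top0.png');save(S,'side0.png')
print(T['intrinsics'],T['R'],T['t']);print(S['intrinsics'],S['R'],S['t'])
Z=dict(rack=0,nose_1=42,cradle_1=42,cradle_2=42,cradle_3=42,col_1=42,beaker=0,drip_plate=0,pump=0,pivot=112,knob=112,bottle=0,vial=0,timer=0)
for n,z in Z.items():
  for c,nm in((T,'T'),(S,'S')):
    try: r=mark_of(n,c)
    except Exception as e: print(n,e);continue
    print(n,nm,[(round(x['confidence'],2),np.round(x['point']).tolist(),np.round(at_z(c,x['point'],z)[:2],1).tolist()) for x in r[:5]])
E
```

```text
pics
{'time_s': np.float64(0.0), 'joints': array([ 0.928,  0.313,  1.498, -0.   ,  1.331, -0.223]), 'dq': array([-0.   , -0.   , -0.001, -0.003, -0.001,  0.   ]), 'tau': array([-2.0000e-03, -4.1227e+01, -2.5974e+01, -0.0000e+00,  4.0000e-03,
        0.0000e+00]), 'eef_pos': array([213.845, 479.211, 249.729]), 'ee_rot': array([-0.   ,  0.208,  0.978, -0.001]), 'force': array([-0.788,  0.354, -0.41 ]), 'wrist_torque': array([ 0.042, -0.085, -0.017]), 'grip_force': np.float64(0.0), 'grip_width': np.float64(1.0)}
[[466.04165548   0.         278.3996912 ]
 [  0.         466.04165548 210.59494198]
 [  0.           0.           1.        ]] [[ 0.01707404 -0.99980741  0.00967616]
 [-0.99022258 -0.0182488  -0.13829761]
 [ 0.13844755 -0.00722026 -0.99034345]] [ -96.47100969  437.15311611 1089.03430236]
[[444.7677123    0.         279.04515098]
 [  0.         444.7677123  205.7525929 ]
 [  0.           0.           1.        ]] [[-0.9969311   0.0746889  -0.02345097]
 [ 0.05207256  0.40900067 -0.91104715]
 [-0.05845364 -0.90947239 -0.41163473]] [ 437.51798506   87.25201886 1138.15017289]
rack T 
[... 2010 characters left out ...]
 S [(0.93, [226.0, 233.0], [555.9, -143.8])]
pivot T [(0.7, [155.0, 301.0], [555.6, -136.2])]
pivot S [(0.56, [188.0, 231.0], [555.1, -149.2])]
knob T [(0.47, [178.0, 286.0], [501.8, -103.5])]
knob S [(0.71, [217.0, 290.0], [415.6, 47.7]), (0.53, [191.0, 248.0], [507.9, -121.0])]
bottle T [(0.94, [157.0, 390.0], [583.4, -367.1])]
bottle S [(0.93, [200.0, 227.0], [577.7, -329.0])]
vial T [(0.42, [248.0, 377.0], [355.2, -332.8]), (0.17, [191.0, 196.0], [488.7, 115.8])]
vial S [(0.43, [196.0, 298.0], [354.7, -331.4]), (0.31, [275.0, 264.0], [480.5, 111.6]), (0.18, [242.0, 292.0], [403.9, -36.7])]
timer T [(0.95, [268.0, 342.0], [304.4, -247.2])]
timer S [(0.73, [207.0, 319.0], [298.7, -242.2])]
```

View pics/top0.png

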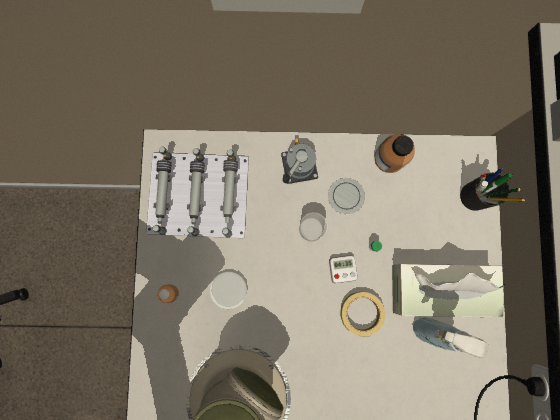

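View pics/side0.png

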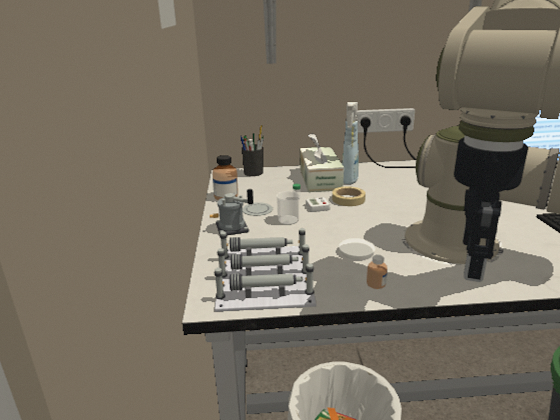

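```bash
cat >> h.py <<'E'
import json,os
from scipy.spatial.transform import Rotation as Ro
def down(psi):
    a=(psi+np.pi/2)/2; return Ro.from_rotvec(np.pi*np.array([np.cos(a),np.sin(a),0]))
def plan(wps):
    """wps: (x,y,z,psi,grip[,rows]) -> series text; cmd.json tracks the commanded pose"""
    if os.path.exists('cmd.json'): d=json.load(open('cmd.json')); p0=np.array(d['p']);R0=Ro.from_quat(d['q'])
    else: p0=np.array([213.991,479.415,250.294]); R0=down(.928+.223)
    out=[];p=p0;R=R0
    for w in wps:
        T=np.array(w[:3],float);Q=down(w[3])
        s=np.round(R0.inv().apply(T-p0)/400,3); r=np.round((R0.inv()*Q).as_rotvec()/(np.pi/2),3)
        pn=p0+R0.apply(s*400);Rn=R0*Ro.from_rotvec(r*np.pi/2)
        n=max(int(np.ceil(max(np.linalg.norm(pn-p)/50,np.degrees((R.inv()*Rn).magnitude())/9))),1)
        if len(w)>5: n=max(n,w[5])
        g=w[4]
        out+=[' '.join(f'{v:g}' for v in [*s,*r,g])]*n; p,R=pn,Rn
    print(len(out),'rows:','; '.join(out))
    json.dump(dict(p=p.tolist(),q=R.as_quat().tolist()),open('cmd.json','w'))
E
python3 - <<'E'
from h import *
plan([(440,110,330,1.571,1,12)])
E
```

```text
12 rows: -0.892 -0.613 -0.199 0 0 -0.267 1; -0.892 -0.613 -0.199 0 0 -0.267 1; -0.892 -0.613 -0.199 0 0 -0.267 1; -0.892 -0.613 -0.199 0 0 -0.267 1; -0.892 -0.613 -0.199 0 0 -0.267 1; -0.892 -0.613 -0.199 0 0 -0.267 1; -0.892 -0.613 -0.199 0 0 -0.267 1; -0.892 -0.613 -0.199 0 0 -0.267 1; -0.892 -0.613 -0.199 0 0 -0.267 1; -0.892 -0.613 -0.199 0 0 -0.267 1; -0.892 -0.613 -0.199 0 0 -0.267 1; -0.892 -0.613 -0.199 0 0 -0.267 1
```

Emit:
jog_arm --series "-0.892 -0.613 -0.199 0 0 -0.267 1; -0.892 -0.613 -0.199 0 0 -0.267 1; -0.892 -0.613 -0.199 0 0 -0.267 1; -0.892 -0.613 -0.199 0 0 -0.267 1; -0.892 -0.613 -0.199 0 0 -0.267 1; -0.892 -0.613 -0.199 0 0 -0.267 1; -0.892 -0.613 -0.199 0 0 -0.267 1; -0.892 -0.613 -0.199 0 0 -0.267 1; -0.892 -0.613 -0.199 0 0 -0.267 1; -0.892 -0.613 -0.199 0 0 -0.267 1; -0.892 -0.613 -0.199 0 0 -0.267 1; -0.892 -0.613 -0.199 0 0 -0.267 1"

```text
time_s: 3.0
eef_pos: [439.5, 110.8, 329.9]
ee_rot: [-0.0, -0.0, 1.0, 0.0]
force: [0.4, 0.1, 0.0]
grip_width: 1.001
grip_force: 0.0
```

```bash
cat >> h.py <<'E'
def wray(c,p):
    K=np.array(c['intrinsics']);R=np.array(c['R']);t=np.array(c['t'])
    d=np.array([(p[1]-K[0,2])/K[0,0],(p[0]-K[1,2])/K[1,1]]);th=np.hypot(*d)
    v=np.array([*(d/max(th,1e-9)*np.sin(th)),np.cos(th)]); return -R.T@t,R.T@v
def wz(c,p,z):
    o,d=wray(c,p); return o+d*(z-o[2])/d[2]
def wproj(c,X):
    K=np.array(c['intrinsics']);q=np.array(c['R'])@np.array(X)+np.array(c['t'])
    r=np.hypot(*q[:2]);th=np.arctan2(r,q[2]); u=q[:2]/max(r,1e-9)*th
    return np.array([K[1,1]*u[1]+K[1,2],K[0,0]*u[0]+K[0,2]])
E
python3 - <<'E'
from h import *
s=sense();print(s['eef_pos'],s['time_s'],s['joints'])
W=capture('wrist');save(W,'w0.png');print(W['intrinsics'],wray(W,[210,280]))
Z=dict(rack=0,posts=0,nose_1=42,cradle_1=42,col_1=42,knob=112,pivot=112,pump=0,beaker=0,drip_plate=0)
for n,z in Z.items():
    r=mark_of(n,W)
    print(n,[(round(x['confidence'],2),np.round(x['point']).tolist(),np.round(wz(W,x['point'],z)[:2],1).tolist()) for x in r[:5]])
E
```

```text
[439.53164369 110.79646602 329.89413814] 3.0 [-1.25667631e-02  1.03143308e-01  1.55027871e+00  4.69738536e-05
  1.48821262e+00 -1.58431828e+00]
[[325.1922621    0.         287.30097056]
 [  0.         325.1922621  206.22430586]
 [  0.           0.           1.        ]] (array([358.47069912, 111.2861932 , 454.36742675]), array([ 0.32399446, -0.02139887, -0.94581694]))
rack [(0.88, [189.0, 287.0], [482.4, 111.5])]
posts [(0.18, [236.0, 134.0], [560.7, -140.3])]
nose_1 [(0.9, [136.0, 289.0], [401.4, 114.0]), (0.81, [144.0, 228.0], [410.8, 35.5]), (0.76, [140.0, 354.0], [404.8, 197.4])]
cradle_1 [(0.83, [195.0, 350.0], [478.6, 196.3]), (0.61, [198.0, 289.0], [483.1, 113.7]), (0.56, [196.0, 231.0], [480.2, 36.7])]
col_1 [(0.98, [199.0, 231.0], [484.5, 36.2]), (0.82, [194.0, 287.0], [476.7, 111.3]), (0.81, [194.0, 351.0], [477.0, 196.7])]
knob [(0.75, [231.0, 116.0], [504.8, -105.2]), (0.73, [122.0, 37.0], [356.6, -213.3]), (0.71, [87.0, 66.0], [318.9, -157.3])]
pivot [(0.8, [266.0, 102.0], [557.1, -139.2]), (0.56, [122.0, 36.0], [356.1, -214.9]), (0.45, [85.0, 64.0], [316.5, -160.6])]
pump [(0.58, [236.0, 133.0], [561.0, -143.5])]
beaker [(0.65, [137.0, 111.0], [396.2, -159.1]), (0.51, [195.0, 350.0], [490.2, 204.0]), (0.25, [120.0, 37.0], [352.6, -318.1])]
drip_plate [(0.76, [193.0, 73.0], [484.8, -252.3])]
```

View pics/w0.png

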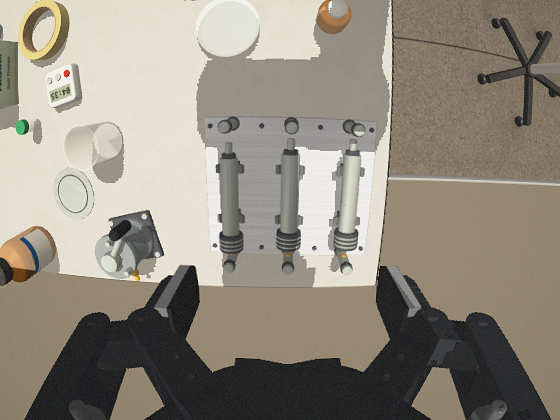

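Run:
```python
import cv2
im=cv2.imread('pics/w0.png')[105:280,195:390]
cv2.imwrite('pics/c0.png',cv2.resize(im,None,fx=4*.85,fy=4*.85,interpolation=cv2.INTER_CUBIC))
```

```text
(no output)
```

View pics/c0.png

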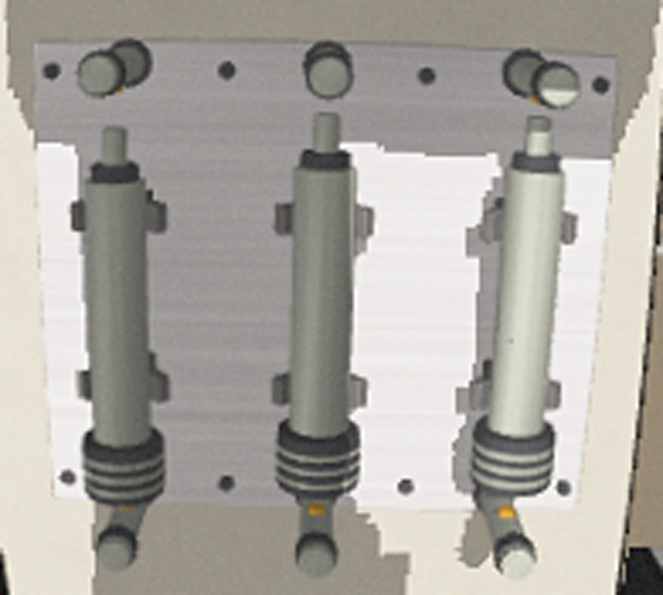

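```bash
cat > fit.py <<'E'
from h import *
from scipy.optimize import least_squares
F=[((36,42),(-102.5,-120,8)),((616,57),(-102.5,120,8)),((53,500),(102.5,-120,8)),((575,508),(102.5,120,8)),
((99,74),(-93,-80,75)),((329,75),(-93,0,75)),((558,86),(-93,80,75)),((117,548),(93,-80,75)),((316,554),(93,0,75)),((515,556),(93,80,75)),
((118,216),(-35,-80,41)),((121,386),(35,-80,41)),((323,220),(-35,0,41)),((320,390),(35,0,41)),((531,226),(-35,80,41)),((512,393),(35,80,41))]
W=capture('wrist')
px=np.array([[f[0][1]/3.4+105,f[0][0]/3.4+195] for f in F]);M=np.array([f[1] for f in F],float)
def rw(p,M): return Ro.from_euler('z',p[2]).apply(M)+[p[0],p[1],0]
def res(p):
    X=rw(p,M)
    if len(p)>3: o=-np.array(W['R']).T@np.array(W['t']); X=Ro.from_rotvec([p[3],p[4],0]).apply(X-o)+o
    return (np.array([wproj(W,x) for x in X])-px).ravel()
for p0 in ([480,115,0],[480,115,0,0,0]):
    r=least_squares(res,p0); print(np.round(r.x,4)); print(np.round(r.fun.reshape(-1,2),1).tolist())
p=r.x
for n,t,b,tl in((3,(114,128),(110,180),(124,500)),(2,(327,115),(325,168),(316,503)),(1,(539,119),(536,170),(512,495))):
    for q,z in((t,44),(tl,45)):
        X=wz(W,(q[1]/3.4+105,q[0]/3.4+195),z)[:2]; print(n,np.round(Ro.from_euler('z',-p[2]).apply([*(X-p[:2]),0])[:2],1))
E
python3 fit.py
```

```text
[ 4.799293e+02  1.138963e+02 -2.450000e-02]
[[-1.2, -1.1], [-1.2, 1.1], [-0.8, -0.1], [-0.0, 0.3], [-0.6, -0.6], [-0.3, 0.0], [-0.7, 0.4], [1.7, -1.1], [1.8, -0.0], [1.7, 0.7], [-0.1, -0.6], [0.2, -0.1], [-0.2, 0.2], [0.4, -0.2], [-0.1, -0.1], [0.6, 1.4]]
[ 4.858780e+02  1.158636e+02 -2.500000e-02 -4.700000e-03  1.330000e-02]
[[-1.2, -1.2], [-1.2, 0.9], [-1.5, 0.1], [-1.0, -0.3], [0.1, -0.4], [0.5, 0.2], [0.1, 0.5], [1.4, -0.6], [1.3, 0.1], [1.1, 0.4], [0.1, -0.5], [0.0, 0.1], [-0.1, 0.3], [0.2, -0.2], [-0.0, -0.3], [0.3, 1.1]]
3 [-75.3 -81.8]
3 [ 78.1 -82. ]
2 [-81.2  -2. ]
2 [76.9 -2.2]
1 [-82.8  77.8]
1 [72.  79.2]
```

Run:
```python
from h import *
plan([(470,194,200,1.546,1,8)])
```

```text
8 rows: -0.075 0.21 0.325 -0 0 0.016 1; -0.075 0.21 0.325 -0 0 0.016 1; -0.075 0.21 0.325 -0 0 0.016 1; -0.075 0.21 0.325 -0 0 0.016 1; -0.075 0.21 0.325 -0 0 0.016 1; -0.075 0.21 0.325 -0 0 0.016 1; -0.075 0.21 0.325 -0 0 0.016 1; -0.075 0.21 0.325 -0 0 0.016 1
```

Emit:
jog_arm --series "-0.075 0.21 0.325 0 0 0.016 1; -0.075 0.21 0.325 0 0 0.016 1; -0.075 0.21 0.325 0 0 0.016 1; -0.075 0.21 0.325 0 0 0.016 1; -0.075 0.21 0.325 0 0 0.016 1; -0.075 0.21 0.325 0 0 0.016 1; -0.075 0.21 0.325 0 0 0.016 1; -0.075 0.21 0.325 0 0 0.016 1"

```text
time_s: 4.6
eef_pos: [470.0, 193.8, 200.3]
ee_rot: [0.0, 0.013, 1.0, 0.0]
force: [-0.8, -0.0, 0.3]
grip_width: 1.002
grip_force: 0.0
```

Run:
```python
from h import *
s=sense();print(s['eef_pos'],s['time_s'])
W=capture('wrist');save(W,'w1.png')
for n,z in dict(cradle_1=42,col_1=42,nose_1=42).items():
    for x in mark_of(n,W)[:3]: print(n,round(x['confidence'],2),np.round(x['point'],1).tolist(),np.round(wz(W,x['point'],z)[:2],1).tolist())
im=W['img'][30:330,180:400,::-1]
print([np.round(wproj(W,[x,194,42])) .tolist() for x in(395,480,570)])
cv2.imwrite('pics/c1.png',cv2.resize(im,None,fx=2,fy=2,interpolation=cv2.INTER_CUBIC))
```

```text
[470.0154978  193.83366272 200.31570384] 4.6
cradle_1 0.96 [206.5, 289.0] [482.6, 195.9]
cradle_1 0.79 [206.4, 201.0] [480.3, 113.4]
col_1 0.89 [204.6, 289.2] [480.8, 196.1]
col_1 0.63 [212.4, 126.8] [484.5, 33.0]
col_1 0.61 [202.6, 201.1] [476.6, 113.9]
nose_1 0.98 [120.6, 289.0] [404.7, 197.8]
nose_1 0.83 [134.9, 120.0] [406.9, 37.8]
nose_1 0.68 [122.8, 199.3] [402.7, 118.8]
[[110.0, 284.0], [204.0, 287.0], [288.0, 289.0]]
```

View pics/c1.png

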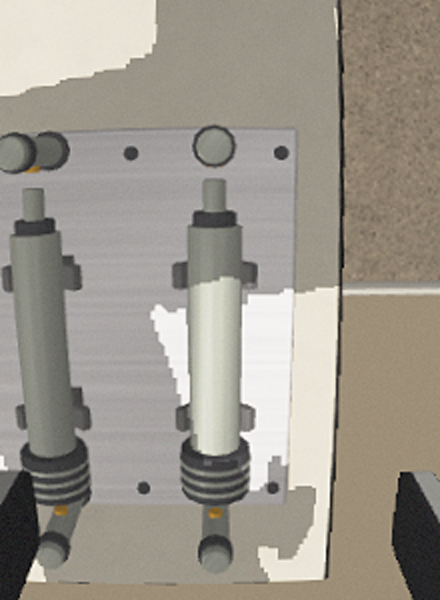

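Run:
```python
from h import *
W=capture('wrist')
f=lambda c,r,z:np.round(wz(W,(r/2+30,c/2+180),z)[:2],1)
print('col1 tabs',f(215,275,41),f(215.5,417,41),'tip',f(214,179,43),'collar',f(215,455,42),f(215,493,42),'nipplebase',f(214,214,47))
print('col2 tabs',f(42,275,41),f(52,416,41),'tip',f(33,189,43))
print('posts',f(214,146,75),f(215,553,75), 'plate',f(295,129,8),f(286,503,8))
```

```text
col1 tabs [446.1 195.6] [514.6 194.1] tip [403.4 196.3] collar [534.5 193.3] [556.  192.8] nipplebase [418.3 195.9]
col2 tabs [443.2 117.2] [512.7 114.6] tip [403.8 116.6]
posts [389.1 196.7] [569.5 192.4] plate [381.4 235.7] [584.3 232.4]
```

Run:
```python
from h import *
plan([(480.3,194.6,120,1.547,.2,4),(480.3,194.6,41,1.547,.2,4),(480.3,194.6,41,1.547,-.7,7)])
```

```text
15 rows: -0.026 0.002 0.2 -0 -0 -0.001 0.2; -0.026 0.002 0.2 -0 -0 -0.001 0.2; -0.026 0.002 0.2 -0 -0 -0.001 0.2; -0.026 0.002 0.2 -0 -0 -0.001 0.2; -0.026 0.002 0.397 -0 -0 -0.001 0.2; -0.026 0.002 0.397 -0 -0 -0.001 0.2; -0.026 0.002 0.397 -0 -0 -0.001 0.2; -0.026 0.002 0.397 -0 -0 -0.001 0.2; -0.026 0.002 0.397 -0 -0 -0.001 -0.7; -0.026 0.002 0.397 -0 -0 -0.001 -0.7; -0.026 0.002 0.397 -0 -0 -0.001 -0.7; -0.026 0.002 0.397 -0 -0 -0.001 -0.7; -0.026 0.002 0.397 -0 -0 -0.001 -0.7; -0.026 0.002 0.397 -0 -0 -0.001 -0.7; -0.026 0.002 0.397 -0 -0 -0.001 -0.7
```

Emit:
jog_arm --series "-0.026 0.002 0.2 0 0 -0.001 0.2; -0.026 0.002 0.2 0 0 -0.001 0.2; -0.026 0.002 0.2 0 0 -0.001 0.2; -0.026 0.002 0.2 0 0 -0.001 0.2; -0.026 0.002 0.397 0 0 -0.001 0.2; -0.026 0.002 0.397 0 0 -0.001 0.2; -0.026 0.002 0.397 0 0 -0.001 0.2; -0.026 0.002 0.397 0 0 -0.001 0.2; -0.026 0.002 0.397 0 0 -0.001 -0.7; -0.026 0.002 0.397 0 0 -0.001 -0.7; -0.026 0.002 0.397 0 0 -0.001 -0.7; -0.026 0.002 0.397 0 0 -0.001 -0.7; -0.026 0.002 0.397 0 0 -0.001 -0.7; -0.026 0.002 0.397 0 0 -0.001 -0.7; -0.026 0.002 0.397 0 0 -0.001 -0.7" --grip_force 60

```text
time_s: 6.72
eef_pos: [480.9, 193.5, 42.4]
ee_rot: [0.001, 0.012, 1.0, -0.001]
force: [-2.5, -8.8, 9.7]
grip_width: 0.26
grip_force: 58.2
```

Run:
```python
from h import *
plan([(480.3,194.6,150,1.547,-.7,6)])
```

```text
6 rows: 0 -0 -0.272 -0 -0 -0 -0.7; 0 -0 -0.272 -0 -0 -0 -0.7; 0 -0 -0.272 -0 -0 -0 -0.7; 0 -0 -0.272 -0 -0 -0 -0.7; 0 -0 -0.272 -0 -0 -0 -0.7; 0 -0 -0.272 -0 -0 -0 -0.7
```

Emit:
jog_arm --series "0 0 -0.272 0 0 0 -0.7; 0 0 -0.272 0 0 0 -0.7; 0 0 -0.272 0 0 0 -0.7; 0 0 -0.272 0 0 0 -0.7; 0 0 -0.272 0 0 0 -0.7; 0 0 -0.272 0 0 0 -0.7"

```text
time_s: 7.48
eef_pos: [480.0, 194.5, 149.0]
ee_rot: [-0.001, 0.012, 1.0, -0.0]
force: [0.7, 0.2, -1.5]
grip_width: 0.255
grip_force: 59.5
```

Run:
```python
from h import *
plan([(480.3,193.4,150,-0.023,-.7,10)])
```

```text
10 rows: -0 -0.003 -0 0 -0 0.999 -0.7; -0 -0.003 -0 0 -0 0.999 -0.7; -0 -0.003 -0 0 -0 0.999 -0.7; -0 -0.003 -0 0 -0 0.999 -0.7; -0 -0.003 -0 0 -0 0.999 -0.7; -0 -0.003 -0 0 -0 0.999 -0.7; -0 -0.003 -0 0 -0 0.999 -0.7; -0 -0.003 -0 0 -0 0.999 -0.7; -0 -0.003 -0 0 -0 0.999 -0.7; -0 -0.003 -0 0 -0 0.999 -0.7
```

Emit:
jog_arm --series "0 -0.003 0 0 0 0.999 -0.7; 0 -0.003 0 0 0 0.999 -0.7; 0 -0.003 0 0 0 0.999 -0.7; 0 -0.003 0 0 0 0.999 -0.7; 0 -0.003 0 0 0 0.999 -0.7; 0 -0.003 0 0 0 0.999 -0.7; 0 -0.003 0 0 0 0.999 -0.7; 0 -0.003 0 0 0 0.999 -0.7; 0 -0.003 0 0 0 0.999 -0.7; 0 -0.003 0 0 0 0.999 -0.7"

```text
time_s: 8.72
eef_pos: [480.1, 193.4, 149.4]
ee_rot: [-0.0, 0.715, 0.699, -0.0]
force: [-0.1, -1.0, -0.4]
grip_width: 0.261
grip_force: 59.5
```

Run:
```python
from h import *
plan([(480.3,193.4,150,-1.595,-.7,13)])
```

```text
13 rows: -0 0 -0 0 -0 1.001 -0.7; -0 0 -0 0 -0 1.001 -0.7; -0 0 -0 0 -0 1.001 -0.7; -0 0 -0 0 -0 1.001 -0.7; -0 0 -0 0 -0 1.001 -0.7; -0 0 -0 0 -0 1.001 -0.7; -0 0 -0 0 -0 1.001 -0.7; -0 0 -0 0 -0 1.001 -0.7; -0 0 -0 0 -0 1.001 -0.7; -0 0 -0 0 -0 1.001 -0.7; -0 0 -0 0 -0 1.001 -0.7; -0 0 -0 0 -0 1.001 -0.7; -0 0 -0 0 -0 1.001 -0.7
```

Emit:
jog_arm --series "0 0 0 0 0 1 -0.7; 0 0 0 0 0 1 -0.7; 0 0 0 0 0 1 -0.7; 0 0 0 0 0 1 -0.7; 0 0 0 0 0 1 -0.7; 0 0 0 0 0 1 -0.7; 0 0 0 0 0 1 -0.7; 0 0 0 0 0 1 -0.7; 0 0 0 0 0 1 -0.7; 0 0 0 0 0 1 -0.7; 0 0 0 0 0 1 -0.7; 0 0 0 0 0 1 -0.7"

```text
time_s: 10.22
eef_pos: [480.3, 193.4, 149.8]
ee_rot: [0.0, 1.0, -0.011, -0.0]
force: [0.2, 0.6, -1.6]
grip_width: 0.255
grip_force: 59.5
```

```bash
sed -i "s|r=np.round((R0.inv()\*Q).as_rotvec()/(np.pi/2),3)|r=np.clip(np.round((R0.inv()*Q).as_rotvec()/(np.pi/2),3),-1,1)|; s|{v:g}' for v in \[\*s,\*r,g\]|{v+0.:g}' for v in [*s,*r,g]|" h.py
python3 - <<'E'
from h import *
s=sense();print(s['eef_pos'],s['ee_rot'],s['joints'][5])
W=capture('wrist');save(W,'w2.png')
S=capture('side')
for n in('nose_1','col_1','cradle_1'):
  print(n,[(round(x['confidence'],2),np.round(at_z(S,x['point'],150)).tolist()) for x in mark_of(n,S)[:4]])
  print(n,[(round(x['confidence'],2),np.round(x['point']).tolist(),np.round(wz(W,x['point'],42 if n=='cradle_1' else 150)).tolist()) for x in mark_of(n,W)[:4]])
E
```

```text
[480.28725816 193.40322633 149.83748862] [ 1.21700074e-05  9.99943752e-01 -1.06062138e-02 -3.13197782e-05] 1.7482870321400477
nose_1 [(0.7, [430.0, 234.0, 150.0]), (0.66, [555.0, 196.0, 150.0]), (0.55, [421.0, 300.0, 150.0])]
nose_1 [(0.85, [293.0, 378.0], [475.0, 152.0, 150.0]), (0.69, [280.0, 462.0], [478.0, 107.0, 150.0]), (0.59, [113.0, 288.0], [556.0, 192.0, 150.0])]
col_1 [(0.83, [485.0, 188.0, 150.0]), (0.74, [486.0, 294.0, 150.0]), (0.64, [487.0, 229.0, 150.0])]
col_1 [(0.91, [285.0, 287.0], [482.0, 194.0, 150.0]), (0.81, [204.0, 479.0], [518.0, 106.0, 150.0]), (0.78, [213.0, 392.0], [515.0, 150.0, 150.0])]
cradle_1 [(0.93, [484.0, 284.0, 150.0]), (0.77, [490.0, 366.0, 150.0]), (0.67, [543.0, -42.0, 150.0]), (0.61, [491.0, 234.0, 150.0])]
cradle_1 [(0.82, [206.0, 477.0], [480.0, 32.0, 42.0]), (0.33, [201.0, 474.0], [484.0, 37.0, 42.0])]
```

View pics/w2.png

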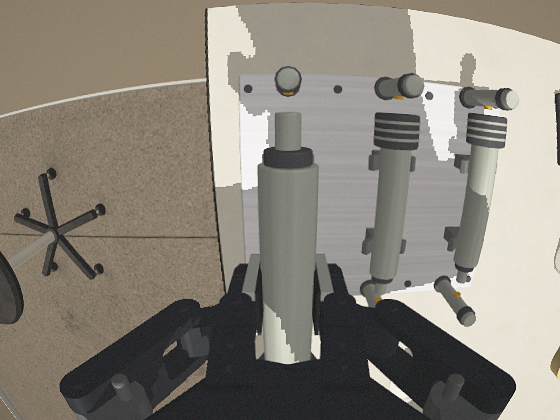

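Run:
```python
from h import *
W=capture('wrist');im=W['img'][60:310,210:530,::-1]
cv2.imwrite('pics/c2.png',cv2.resize(im,None,fx=2.4,fy=2.4,interpolation=cv2.INTER_CUBIC))
```

```text
(no output)
```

View pics/c2.png

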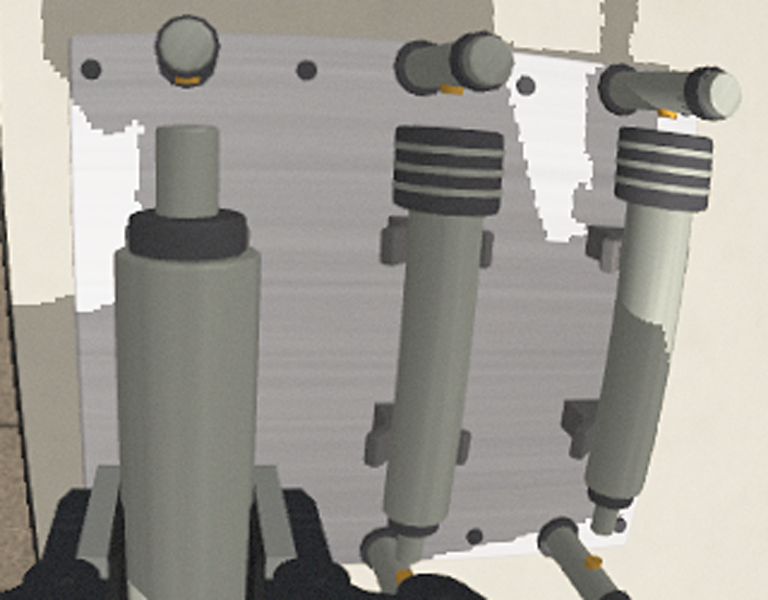

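Run:
```python
from h import *
W=capture('wrist')
f=lambda c,r,z:np.round(wz(W,(r/2.4+60,c/2.4+210),z)[:2],1)
print('held tip',f(188,126,150),'posts',f(187,46,75),f(482,61,75),f(720,93,75))
print('tabs2',f(437,247,41),f(415,448,41)); print('plate',f(70,34,8),f(697,66,8))
print('hole',f(91,69,8),f(306,69,8))
```

```text
held tip [556.2 192. ] posts [574.4 191.7] [572.5 114.4] [571.1  33.9]
tabs2 [515.7 114.5] [446.6 116.9]
plate [585.1 230.6] [584.2  -6.7]
hole [572.6 223.9] [571.2 151.6]
```

Run:
```python
from h import *
plan([(480.5,193.4,100,-1.595,-.7,2),(480.5,193.4,60,-1.595,-.7,2),(480.5,193.4,50,-1.595,-.7,2),(480.5,193.4,42.8,-1.595,-.7,3)])
```

```text
9 rows: 0.001 0 0.125 0 0 0 -0.7; 0.001 0 0.125 0 0 0 -0.7; 0.001 0 0.225 0 0 0 -0.7; 0.001 0 0.225 0 0 0 -0.7; 0.001 0 0.25 0 0 0 -0.7; 0.001 0 0.25 0 0 0 -0.7; 0.001 0 0.268 0 0 0 -0.7; 0.001 0 0.268 0 0 0 -0.7; 0.001 0 0.268 0 0 0 -0.7
```

Emit:
jog_arm --series "0.001 0 0.125 0 0 0 -0.7; 0.001 0 0.125 0 0 0 -0.7; 0.001 0 0.225 0 0 0 -0.7; 0.001 0 0.225 0 0 0 -0.7; 0.001 0 0.25 0 0 0 -0.7; 0.001 0 0.25 0 0 0 -0.7; 0.001 0 0.268 0 0 0 -0.7; 0.001 0 0.268 0 0 0 -0.7; 0.001 0 0.268 0 0 0 -0.7"

```text
time_s: 11.85
eef_pos: [480.7, 193.4, 42.8]
ee_rot: [0.0, 1.0, -0.011, -0.0]
force: [0.4, 0.2, -0.7]
grip_width: 0.261
grip_force: 59.8
```

Run:
```python
from h import *
plan([(480.5,193.4,42.8,-1.595,.2,5),(480.5,193.4,200,-1.595,.2,6)])
```

```text
11 rows: 0 0 0 0 0 0 0.2; 0 0 0 0 0 0 0.2; 0 0 0 0 0 0 0.2; 0 0 0 0 0 0 0.2; 0 0 0 0 0 0 0.2; 0 0 -0.393 0 0 0 0.2; 0 0 -0.393 0 0 0 0.2; 0 0 -0.393 0 0 0 0.2; 0 0 -0.393 0 0 0 0.2; 0 0 -0.393 0 0 0 0.2; 0 0 -0.393 0 0 0 0.2
```

Emit:
jog_arm --series "0 0 0 0 0 0 0.2; 0 0 0 0 0 0 0.2; 0 0 0 0 0 0 0.2; 0 0 0 0 0 0 0.2; 0 0 0 0 0 0 0.2; 0 0 -0.393 0 0 0 0.2; 0 0 -0.393 0 0 0 0.2; 0 0 -0.393 0 0 0 0.2; 0 0 -0.393 0 0 0 0.2; 0 0 -0.393 0 0 0 0.2; 0 0 -0.393 0 0 0 0.2"

```text
time_s: 13.22
eef_pos: [480.2, 193.3, 198.6]
ee_rot: [0.0, 1.0, -0.011, -0.001]
force: [-0.1, -0.5, -0.1]
grip_width: 0.596
grip_force: 0.0
```

Run:
```python
from h import *
s=sense();print(s['eef_pos'])
W=capture('wrist')
for n in('nose_1','col_1','cradle_1'):
  print(n,[(round(x['confidence'],2),np.round(x['point']).tolist(),np.round(wz(W,x['point'],42),1).tolist()) for x in mark_of(n,W)[:4]])
im=W['img'][30:330,190:530,::-1]
cv2.imwrite('pics/c3.png',cv2.resize(im,None,fx=2,fy=2,interpolation=cv2.INTER_CUBIC))
```

```text
[480.23223654 193.31219665 198.62590752]
nose_1 [(0.87, [266.0, 366.0], [402.3, 117.4, 42.0]), (0.78, [106.0, 288.0], [557.0, 191.3, 42.0]), (0.6, [256.0, 440.0], [408.2, 35.0, 42.0])]
col_1 [(0.97, [191.0, 287.0], [481.0, 194.3, 42.0]), (0.76, [187.0, 452.0], [483.4, 32.9, 42.0]), (0.71, [192.0, 373.0], [478.4, 115.1, 42.0]), (0.16, [257.0, 443.0], [406.3, 31.7, 42.0])]
cradle_1 [(0.85, [191.0, 287.0], [481.1, 194.1, 42.0]), (0.82, [193.0, 375.0], [478.3, 113.6, 42.0]), (0.6, [178.0, 362.0], [491.8, 126.3, 42.0])]
```

View pics/c3.png

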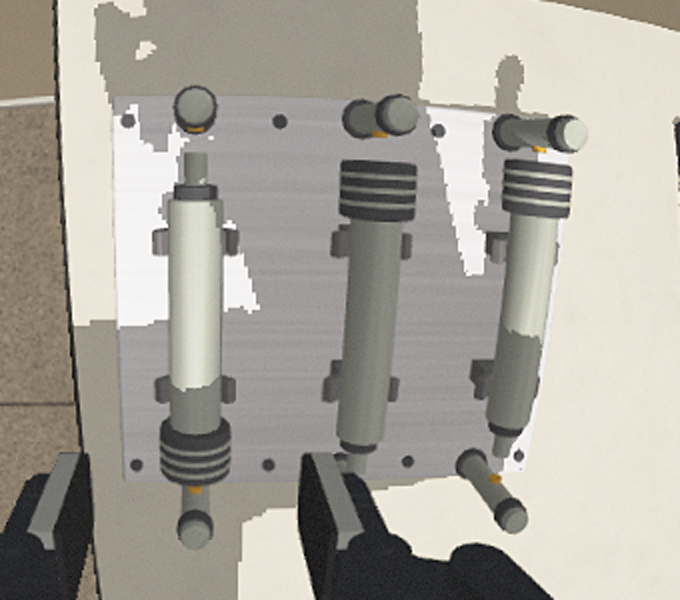

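Run:
```python
from h import *
W=capture('wrist')
f=lambda c,r,z:np.round(wz(W,(r/2+30,c/2+190),z)[:2],1)
print('tip',f(195,152,43),'tabs',f(195,242,41),f(195,389,41),'post',f(195,106,75))
plan([(480,113.5,200,-1.595,1,5)])
```

```text
tip [557.3 192.3] tabs [517.8 193.2] [448.9 194.7] post [575.2 191.8]
5 rows: 0.003 0.2 0 0 0 0 1; 0.003 0.2 0 0 0 0 1; 0.003 0.2 0 0 0 0 1; 0.003 0.2 0 0 0 0 1; 0.003 0.2 0 0 0 0 1
```

Emit:
jog_arm --series "0.003 0.2 0 0 0 0 1; 0.003 0.2 0 0 0 0 1; 0.003 0.2 0 0 0 0 1; 0.003 0.2 0 0 0 0 1; 0.003 0.2 0 0 0 0 1"

```text
time_s: 14.1
eef_pos: [480.0, 114.3, 199.8]
ee_rot: [-0.0, 1.0, -0.011, -0.0]
force: [0.0, 0.2, -0.4]
grip_width: 1.0
grip_force: 0.0
```

Run:
```python
from h import *
s=sense();print(s['eef_pos'])
W=capture('wrist')
for n in('nose_1','col_1','cradle_1'):
  print(n,[(round(x['confidence'],2),np.round(x['point']).tolist(),np.round(wz(W,x['point'],42),1).tolist()) for x in mark_of(n,W)[:4]])
im=W['img'][30:330,120:480,::-1]
cv2.imwrite('pics/c4.png',cv2.resize(im,None,fx=2,fy=2,interpolation=cv2.INTER_CUBIC))
```

```text
[480.04364376 114.2900276  199.82590302]
nose_1 [(0.81, [262.0, 369.0], [406.3, 35.3, 42.0]), (0.7, [192.0, 374.0], [479.2, 35.1, 42.0]), (0.67, [268.0, 287.0], [402.9, 117.4, 42.0]), (0.58, [109.0, 198.0], [558.0, 192.0, 42.0])]
col_1 [(0.88, [193.0, 286.0], [479.0, 116.1, 42.0]), (0.79, [195.0, 203.0], [479.0, 192.9, 42.0]), (0.6, [191.0, 377.0], [479.9, 32.4, 42.0])]
cradle_1 [(0.96, [190.0, 377.0], [480.4, 32.0, 42.0]), (0.84, [191.0, 201.0], [483.4, 194.4, 42.0]), (0.75, [194.0, 290.0], [478.0, 112.9, 42.0]), (0.25, [192.0, 289.0], [480.5, 113.3, 42.0])]
```

View pics/c4.png

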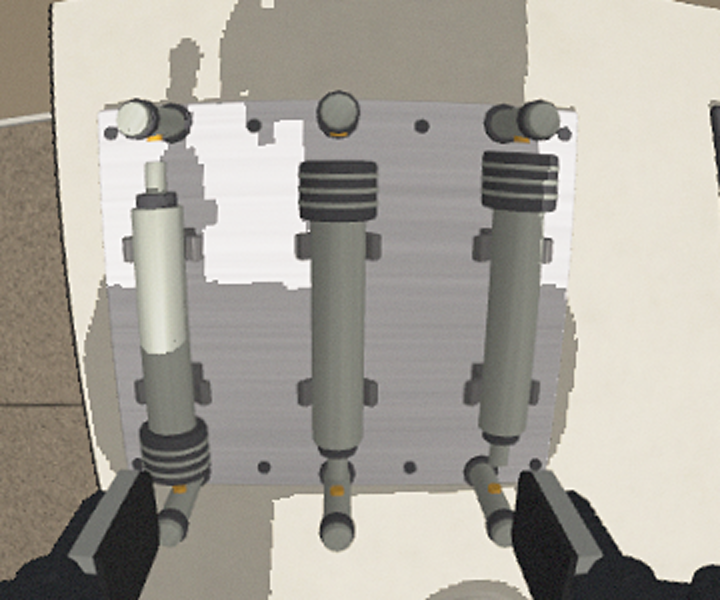

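Run:
```python
from h import *
W=capture('wrist')
f=lambda c,r,z:np.round(wz(W,(r/2+30,c/2+120),z)[:2],1)
print('tail',f(338,162,44),'collar',f(338,219,42),'tabs',f(338,246,41),f(338,392,41),'post',f(338,112,75))
print('3 tail',f(520,153,44),'collar',f(518,209,42),'tabs',f(511,247,41),f(502,392,41),'post',f(539,119,75))
print('1 tip',f(155,161,44),'tabs',f(162,247,41),f(172,391,41))
```

```text
tail [552.6 111.6] collar [527.6 112.1] tabs [515.6 112.4] [446.9 113.8] post [572.5 111.3]
3 tail [557.   32.2] collar [532.   32.1] tabs [514.6  34.6] [444.7  35.2] post [571.1  33.4]
1 tip [556.9 191.2] tabs [518.  191.4] [448.7 193.2]
```

Run:
```python
from h import *
plan([(478.4,113.3,120,-1.595,.2,4),(478.4,113.3,42,-1.595,.2,4),(478.4,113.3,42,-1.595,-.7,7)])
```

```text
15 rows: -0.004 0 0.2 0 0 0 0.2; -0.004 0 0.2 0 0 0 0.2; -0.004 0 0.2 0 0 0 0.2; -0.004 0 0.2 0 0 0 0.2; -0.004 0 0.395 0 0 0 0.2; -0.004 0 0.395 0 0 0 0.2; -0.004 0 0.395 0 0 0 0.2; -0.004 0 0.395 0 0 0 0.2; -0.004 0 0.395 0 0 0 -0.7; -0.004 0 0.395 0 0 0 -0.7; -0.004 0 0.395 0 0 0 -0.7; -0.004 0 0.395 0 0 0 -0.7; -0.004 0 0.395 0 0 0 -0.7; -0.004 0 0.395 0 0 0 -0.7; -0.004 0 0.395 0 0 0 -0.7
```

Emit:
jog_arm --series "-0.004 0 0.2 0 0 0 0.2; -0.004 0 0.2 0 0 0 0.2; -0.004 0 0.2 0 0 0 0.2; -0.004 0 0.2 0 0 0 0.2; -0.004 0 0.395 0 0 0 0.2; -0.004 0 0.395 0 0 0 0.2; -0.004 0 0.395 0 0 0 0.2; -0.004 0 0.395 0 0 0 0.2; -0.004 0 0.395 0 0 0 -0.7; -0.004 0 0.395 0 0 0 -0.7; -0.004 0 0.395 0 0 0 -0.7; -0.004 0 0.395 0 0 0 -0.7; -0.004 0 0.395 0 0 0 -0.7; -0.004 0 0.395 0 0 0 -0.7; -0.004 0 0.395 0 0 0 -0.7"

```text
time_s: 16.23
eef_pos: [479.1, 113.4, 43.0]
ee_rot: [0.0, 1.0, -0.011, 0.001]
force: [-1.3, -0.7, 7.8]
grip_width: 0.26
grip_force: 58.3
```

Run:
```python
from h import *
plan([(478.4,113.3,110,-1.595,-.7,3),(478.4,113.3,150,-1.595,-.7,3),(478.4,113.3,150,-0.023,-.7,12)])
```

```text
18 rows: 0 0 -0.17 0 0 0 -0.7; 0 0 -0.17 0 0 0 -0.7; 0 0 -0.17 0 0 0 -0.7; 0 0 -0.27 0 0 0 -0.7; 0 0 -0.27 0 0 0 -0.7; 0 0 -0.27 0 0 0 -0.7; 0 0 -0.27 0 0 -1 -0.7; 0 0 -0.27 0 0 -1 -0.7; 0 0 -0.27 0 0 -1 -0.7; 0 0 -0.27 0 0 -1 -0.7; 0 0 -0.27 0 0 -1 -0.7; 0 0 -0.27 0 0 -1 -0.7; 0 0 -0.27 0 0 -1 -0.7; 0 0 -0.27 0 0 -1 -0.7; 0 0 -0.27 0 0 -1 -0.7; 0 0 -0.27 0 0 -1 -0.7; 0 0 -0.27 0 0 -1 -0.7; 0 0 -0.27 0 0 -1 -0.7
```

Emit:
jog_arm --series "0 0 -0.17 0 0 0 -0.7; 0 0 -0.17 0 0 0 -0.7; 0 0 -0.17 0 0 0 -0.7; 0 0 -0.27 0 0 0 -0.7; 0 0 -0.27 0 0 0 -0.7; 0 0 -0.27 0 0 0 -0.7; 0 0 -0.27 0 0 -1 -0.7; 0 0 -0.27 0 0 -1 -0.7; 0 0 -0.27 0 0 -1 -0.7; 0 0 -0.27 0 0 -1 -0.7; 0 0 -0.27 0 0 -1 -0.7; 0 0 -0.27 0 0 -1 -0.7; 0 0 -0.27 0 0 -1 -0.7; 0 0 -0.27 0 0 -1 -0.7; 0 0 -0.27 0 0 -1 -0.7; 0 0 -0.27 0 0 -1 -0.7; 0 0 -0.27 0 0 -1 -0.7; 0 0 -0.27 0 0 -1 -0.7"

```text
time_s: 18.48
eef_pos: [478.4, 113.4, 149.6]
ee_rot: [-0.0, 0.715, 0.699, -0.0]
force: [0.0, 0.1, -0.9]
grip_width: 0.259
grip_force: 59.3
```

Run:
```python
from h import *
plan([(478.4,113.3,150,1.547,-.7,14)])
```

```text
14 rows: 0 0 0 0 0 -1 -0.7; 0 0 0 0 0 -1 -0.7; 0 0 0 0 0 -1 -0.7; 0 0 0 0 0 -1 -0.7; 0 0 0 0 0 -1 -0.7; 0 0 0 0 0 -1 -0.7; 0 0 0 0 0 -1 -0.7; 0 0 0 0 0 -1 -0.7; 0 0 0 0 0 -1 -0.7; 0 0 0 0 0 -1 -0.7; 0 0 0 0 0 -1 -0.7; 0 0 0 0 0 -1 -0.7; 0 0 0 0 0 -1 -0.7; 0 0 0 0 0 -1 -0.7
```

Emit:
jog_arm --series "0 0 0 0 0 -1 -0.7; 0 0 0 0 0 -1 -0.7; 0 0 0 0 0 -1 -0.7; 0 0 0 0 0 -1 -0.7; 0 0 0 0 0 -1 -0.7; 0 0 0 0 0 -1 -0.7; 0 0 0 0 0 -1 -0.7; 0 0 0 0 0 -1 -0.7; 0 0 0 0 0 -1 -0.7; 0 0 0 0 0 -1 -0.7; 0 0 0 0 0 -1 -0.7; 0 0 0 0 0 -1 -0.7; 0 0 0 0 0 -1 -0.7; 0 0 0 0 0 -1 -0.7"

```text
time_s: 20.23
eef_pos: [478.5, 113.4, 149.9]
ee_rot: [0.0, 0.011, 1.0, 0.0]
force: [0.7, 0.1, -1.9]
grip_width: 0.26
grip_force: 59.3
```

Run:
```python
from h import *
W=capture('wrist')
for n in('nose_1','col_1','cradle_1'):
  print(n,[(round(x['confidence'],2),np.round(x['point']).tolist(),np.round(wz(W,x['point'],150),1).tolist()) for x in mark_of(n,W)[:4]])
plan([(478.4,113.3,100,1.547,-.7,2),(478.4,113.3,60,1.547,-.7,2),(478.4,113.3,50,1.547,-.7,2),(478.4,113.3,42.8,1.547,-.7,3)])
```

```text
nose_1 [(0.76, [292.0, 380.0], [481.9, 157.1, 150.0]), (0.6, [123.0, 179.0], [403.2, 73.4, 150.0])]
col_1 [(0.97, [216.0, 393.0], [443.7, 159.5, 150.0]), (0.75, [289.0, 287.0], [477.5, 113.8, 150.0]), (0.58, [221.0, 187.0], [444.2, 72.2, 150.0])]
cradle_1 []
9 rows: 0 0 0.125 0 0 0 -0.7; 0 0 0.125 0 0 0 -0.7; 0 0 0.225 0 0 0 -0.7; 0 0 0.225 0 0 0 -0.7; 0 0 0.25 0 0 0 -0.7; 0 0 0.25 0 0 0 -0.7; 0 0 0.268 0 0 0 -0.7; 0 0 0.268 0 0 0 -0.7; 0 0 0.268 0 0 0 -0.7
```

Emit:
jog_arm --series "0 0 0.125 0 0 0 -0.7; 0 0 0.125 0 0 0 -0.7; 0 0 0.225 0 0 0 -0.7; 0 0 0.225 0 0 0 -0.7; 0 0 0.25 0 0 0 -0.7; 0 0 0.25 0 0 0 -0.7; 0 0 0.268 0 0 0 -0.7; 0 0 0.268 0 0 0 -0.7; 0 0 0.268 0 0 0 -0.7"

```text
time_s: 21.55
eef_pos: [479.1, 113.4, 43.1]
ee_rot: [0.001, 0.011, 1.0, -0.0]
force: [2.1, -0.4, 1.8]
grip_width: 0.262
grip_force: 59.8
```

Run:
```python
from h import *
plan([(478.4,113.3,42.8,1.547,.2,5),(478.4,113.3,100,1.547,.2,2),(470,90,200,1.547,.2,6)])
```

```text
13 rows: 0 0 0 0 0 0 0.2; 0 0 0 0 0 0 0.2; 0 0 0 0 0 0 0.2; 0 0 0 0 0 0 0.2; 0 0 0 0 0 0 0.2; 0 0 -0.143 0 0 0 0.2; 0 0 -0.143 0 0 0 0.2; 0.02 -0.059 -0.393 0 0 0 0.2; 0.02 -0.059 -0.393 0 0 0 0.2; 0.02 -0.059 -0.393 0 0 0 0.2; 0.02 -0.059 -0.393 0 0 0 0.2; 0.02 -0.059 -0.393 0 0 0 0.2; 0.02 -0.059 -0.393 0 0 0 0.2
```

Emit:
jog_arm --series "0 0 0 0 0 0 0.2; 0 0 0 0 0 0 0.2; 0 0 0 0 0 0 0.2; 0 0 0 0 0 0 0.2; 0 0 0 0 0 0 0.2; 0 0 -0.143 0 0 0 0.2; 0 0 -0.143 0 0 0 0.2; 0.02 -0.059 -0.393 0 0 0 1; 0.02 -0.059 -0.393 0 0 0 1; 0.02 -0.198 -0.393 0 0 0 1; 0.02 -0.198 -0.393 0 0 0 1; 0.02 -0.198 -0.393 0 0 0 1; 0.02 -0.198 -0.393 0 0 0 1; 0.02 -0.198 -0.393 0 0 0 1"

```text
time_s: 23.3
eef_pos: [468.7, 35.1, 199.7]
ee_rot: [-0.0, 0.011, 1.0, 0.0]
force: [-0.9, -0.2, 0.2]
grip_width: 0.998
grip_force: 0.0
```

Run:
```python
from h import *
d=json.load(open('cmd.json'));print(d['p']);R=Ro.from_quat(d['q']);d['p']=(np.array(d['p'])+R.apply([0,(-.198+.059)*400,0])).tolist();json.dump(d,open('cmd.json','w'));print(d['p'],sense()['eef_pos'])
W=capture('wrist')
for n in('nose_1','col_1','cradle_1'):
  print(n,[(round(x['confidence'],2),np.round(x['point']).tolist(),np.round(wz(W,x['point'],42),1).tolist()) for x in mark_of(n,W)[:4]])
im=W['img'][30:330,150:480,::-1]
cv2.imwrite('pics/c5.png',cv2.resize(im,None,fx=2,fy=2,interpolation=cv2.INTER_CUBIC))
```

```text
[469.8155816377104, 90.02683254813505, 199.89400000000012]
[468.48377475183025, 34.44278546249433, 199.89400000000012] [468.67478473  35.11412347 199.65455267]
nose_1 [(0.96, [272.0, 438.0], [558.2, 196.6, 42.0]), (0.93, [273.0, 365.0], [553.7, 112.7, 42.0]), (0.62, [128.0, 284.0], [409.9, 34.7, 42.0])]
col_1 [(0.85, [205.0, 447.0], [483.0, 194.0, 42.0]), (0.8, [202.0, 371.0], [477.6, 113.6, 42.0]), (0.8, [212.0, 287.0], [485.9, 35.6, 42.0])]
cradle_1 [(0.94, [201.0, 286.0], [475.8, 34.5, 42.0]), (0.82, [204.0, 372.0], [480.3, 114.5, 42.0]), (0.79, [205.0, 446.0], [482.3, 193.6, 42.0])]
```

View pics/c5.png

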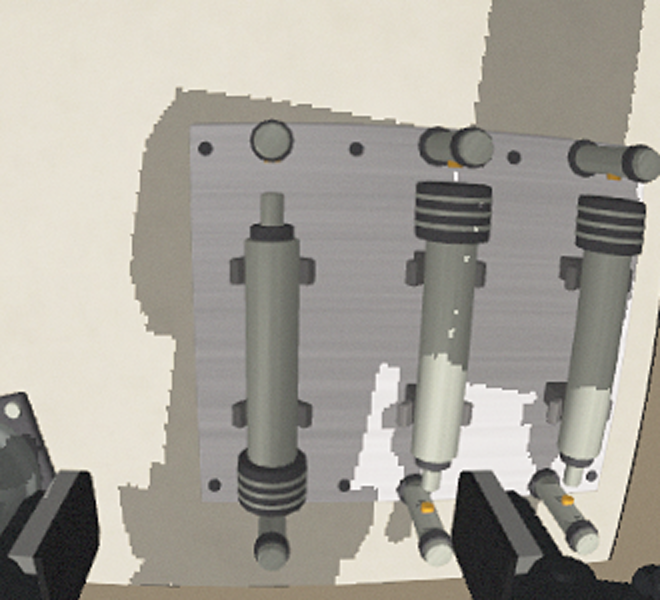

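Run:
```python
from h import *
W=capture('wrist')
f=lambda c,r,z:np.round(wz(W,(r/2+30,c/2+150),z)[:2],1)
print('3 tip',f(272,193,43),'tabs',f(272,271,41),f(272,413,41),'post',f(272,139,75))
print('2 tail',f(454,185,44),'cf',f(452,240,42),'tabs',f(446,271,41),f(434,413,41),'post',f(472,147,75))
print('1 tail',f(610,199,44),'cf',f(605,252,42),'post',f(641,163,75))
```

```text
3 tip [408.3  35.7] tabs [443.1  34.9] [511.3  33.3] post [385.2  36.3]
2 tail [404.7 115.5] cf [429.6 115.7] tabs [444.  113.7] [513.7 111.8] post [387.6 114. ]
1 tail [407.9 194.2] cf [433.7 194.5] post [389.3 191.7]
```

Run:
```python
from h import *
plan([(479.9,33.4,120,1.547,.2,4),(479.9,33.4,42,1.547,.2,4),(479.9,33.4,42,1.547,-.7,7)])
```

```text
15 rows: -0.029 -0.002 0.2 0 0 0 0.2; -0.029 -0.002 0.2 0 0 0 0.2; -0.029 -0.002 0.2 0 0 0 0.2; -0.029 -0.002 0.2 0 0 0 0.2; -0.029 -0.002 0.395 0 0 0 0.2; -0.029 -0.002 0.395 0 0 0 0.2; -0.029 -0.002 0.395 0 0 0 0.2; -0.029 -0.002 0.395 0 0 0 0.2; -0.029 -0.002 0.395 0 0 0 -0.7; -0.029 -0.002 0.395 0 0 0 -0.7; -0.029 -0.002 0.395 0 0 0 -0.7; -0.029 -0.002 0.395 0 0 0 -0.7; -0.029 -0.002 0.395 0 0 0 -0.7; -0.029 -0.002 0.395 0 0 0 -0.7; -0.029 -0.002 0.395 0 0 0 -0.7
```

Emit:
jog_arm --series "-0.029 -0.002 0.2 0 0 0 0.2; -0.029 -0.002 0.2 0 0 0 0.2; -0.029 -0.002 0.2 0 0 0 0.2; -0.029 -0.002 0.2 0 0 0 0.2; -0.029 -0.002 0.395 0 0 0 0.2; -0.029 -0.002 0.395 0 0 0 0.2; -0.029 -0.002 0.395 0 0 0 0.2; -0.029 -0.002 0.395 0 0 0 0.2; -0.029 -0.002 0.395 0 0 0 -0.7; -0.029 -0.002 0.395 0 0 0 -0.7; -0.029 -0.002 0.395 0 0 0 -0.7; -0.029 -0.002 0.395 0 0 0 -0.7; -0.029 -0.002 0.395 0 0 0 -0.7; -0.029 -0.002 0.395 0 0 0 -0.7; -0.029 -0.002 0.395 0 0 0 -0.7"

```text
time_s: 25.42
eef_pos: [480.9, 33.3, 43.0]
ee_rot: [0.001, 0.011, 1.0, -0.0]
force: [-2.3, 0.0, 7.5]
grip_width: 0.261
grip_force: 58.3
```

Run:
```python
from h import *
plan([(479.9,33.4,110,1.547,-.7,3),(479.9,33.4,150,1.547,-.7,3),(479.9,33.4,150,-0.023,-.7,12)])
```

```text
18 rows: 0 0 -0.17 0 0 0 -0.7; 0 0 -0.17 0 0 0 -0.7; 0 0 -0.17 0 0 0 -0.7; 0 0 -0.27 0 0 0 -0.7; 0 0 -0.27 0 0 0 -0.7; 0 0 -0.27 0 0 0 -0.7; 0 0 -0.27 0 0 0.999 -0.7; 0 0 -0.27 0 0 0.999 -0.7; 0 0 -0.27 0 0 0.999 -0.7; 0 0 -0.27 0 0 0.999 -0.7; 0 0 -0.27 0 0 0.999 -0.7; 0 0 -0.27 0 0 0.999 -0.7; 0 0 -0.27 0 0 0.999 -0.7; 0 0 -0.27 0 0 0.999 -0.7; 0 0 -0.27 0 0 0.999 -0.7; 0 0 -0.27 0 0 0.999 -0.7; 0 0 -0.27 0 0 0.999 -0.7; 0 0 -0.27 0 0 0.999 -0.7
```

Emit:
jog_arm --series "0 0 -0.17 0 0 0 -0.7; 0 0 -0.17 0 0 0 -0.7; 0 0 -0.17 0 0 0 -0.7; 0 0 -0.27 0 0 0 -0.7; 0 0 -0.27 0 0 0 -0.7; 0 0 -0.27 0 0 0 -0.7; 0 0 -0.27 0 0 0.999 -0.7; 0 0 -0.27 0 0 0.999 -0.7; 0 0 -0.27 0 0 0.999 -0.7; 0 0 -0.27 0 0 0.999 -0.7; 0 0 -0.27 0 0 0.999 -0.7; 0 0 -0.27 0 0 0.999 -0.7; 0 0 -0.27 0 0 0.999 -0.7; 0 0 -0.27 0 0 0.999 -0.7; 0 0 -0.27 0 0 0.999 -0.7; 0 0 -0.27 0 0 0.999 -0.7; 0 0 -0.27 0 0 0.999 -0.7; 0 0 -0.27 0 0 0.999 -0.7"

```text
time_s: 27.68
eef_pos: [480.2, 33.4, 149.5]
ee_rot: [-0.0, 0.714, 0.7, -0.0]
force: [-0.1, -0.5, -2.1]
grip_width: 0.26
grip_force: 59.3
```

Run:
```python
from h import *
plan([(479.9,33.4,150,-1.595,-.7,14)])
```

```text
14 rows: 0 0 0 0 0 1 -0.7; 0 0 0 0 0 1 -0.7; 0 0 0 0 0 1 -0.7; 0 0 0 0 0 1 -0.7; 0 0 0 0 0 1 -0.7; 0 0 0 0 0 1 -0.7; 0 0 0 0 0 1 -0.7; 0 0 0 0 0 1 -0.7; 0 0 0 0 0 1 -0.7; 0 0 0 0 0 1 -0.7; 0 0 0 0 0 1 -0.7; 0 0 0 0 0 1 -0.7; 0 0 0 0 0 1 -0.7; 0 0 0 0 0 1 -0.7
```

Emit:
jog_arm --series "0 0 0 0 0 1 -0.7; 0 0 0 0 0 1 -0.7; 0 0 0 0 0 1 -0.7; 0 0 0 0 0 1 -0.7; 0 0 0 0 0 1 -0.7; 0 0 0 0 0 1 -0.7; 0 0 0 0 0 1 -0.7; 0 0 0 0 0 1 -0.7; 0 0 0 0 0 1 -0.7; 0 0 0 0 0 1 -0.7; 0 0 0 0 0 1 -0.7; 0 0 0 0 0 1 -0.7; 0 0 0 0 0 1 -0.7; 0 0 0 0 0 1 -0.7"

```text
time_s: 29.42
eef_pos: [480.3, 33.4, 149.9]
ee_rot: [0.0, 1.0, -0.01, 0.0]
force: [-1.1, -0.6, -2.7]
grip_width: 0.259
grip_force: 59.3
```

Run:
```python
from h import *
W=capture('wrist')
for n in('nose_1','col_1'):
  print(n,[(round(x['confidence'],2),np.round(x['point']).tolist(),np.round(wz(W,x['point'],150),1).tolist()) for x in mark_of(n,W)[:4]])
plan([(479.9,33.4,100,-1.595,-.7,2),(479.9,33.4,60,-1.595,-.7,2),(479.9,33.4,50,-1.595,-.7,2),(479.9,33.4,42.8,-1.595,-.7,3)])
```

```text
nose_1 [(0.8, [123.0, 290.0], [552.3, 31.7, 150.0]), (0.64, [121.0, 91.0], [559.4, 116.9, 150.0]), (0.62, [118.0, 178.0], [556.5, 75.4, 150.0]), (0.26, [109.0, 468.0], [560.3, -43.2, 150.0])]
col_1 [(0.89, [212.0, 100.0], [518.0, 118.9, 150.0]), (0.75, [293.0, 287.0], [477.5, 34.2, 150.0]), (0.61, [219.0, 184.0], [514.4, 77.2, 150.0])]
9 rows: 0 0 0.125 0 0 0.001 -0.7; 0 0 0.125 0 0 0.001 -0.7; 0 0 0.225 0 0 0.001 -0.7; 0 0 0.225 0 0 0.001 -0.7; 0 0 0.25 0 0 0.001 -0.7; 0 0 0.25 0 0 0.001 -0.7; 0 0 0.268 0 0 0.001 -0.7; 0 0 0.268 0 0 0.001 -0.7; 0 0 0.268 0 0 0.001 -0.7
```

Emit:
jog_arm --series "0 0 0.125 0 0 0.001 -0.7; 0 0 0.125 0 0 0.001 -0.7; 0 0 0.225 0 0 0.001 -0.7; 0 0 0.225 0 0 0.001 -0.7; 0 0 0.25 0 0 0.001 -0.7; 0 0 0.25 0 0 0.001 -0.7; 0 0 0.268 0 0 0.001 -0.7; 0 0 0.268 0 0 0.001 -0.7; 0 0 0.268 0 0 0.001 -0.7"

```text
time_s: 30.7
eef_pos: [480.9, 33.3, 43.1]
ee_rot: [0.0, 1.0, -0.011, 0.001]
force: [1.2, 0.8, 2.4]
grip_width: 0.258
grip_force: 59.8
```

Run:
```python
from h import *
plan([(479.9,33.4,42.8,-1.595,.2,5),(479.9,33.4,100,-1.595,.2,2),(479.9,33.4,215,-1.595,1,3),(479.9,60,215,-1.595,1,4)])
```

```text
14 rows: 0 0 0 0 0 0 0.2; 0 0 0 0 0 0 0.2; 0 0 0 0 0 0 0.2; 0 0 0 0 0 0 0.2; 0 0 0 0 0 0 0.2; 0 0 -0.143 0 0 0 0.2; 0 0 -0.143 0 0 0 0.2; 0 0 -0.431 0 0 0 1; 0 0 -0.431 0 0 0 1; 0 0 -0.431 0 0 0 1; -0.002 -0.067 -0.431 0 0 0 1; -0.002 -0.067 -0.431 0 0 0 1; -0.002 -0.067 -0.431 0 0 0 1; -0.002 -0.067 -0.431 0 0 0 1
```

Emit:
jog_arm --series "0 0 0 0 0 0 0.2; 0 0 0 0 0 0 0.2; 0 0 0 0 0 0 0.2; 0 0 0 0 0 0 0.2; 0 0 0 0 0 0 0.2; 0 0 -0.143 0 0 0 0.2; 0 0 -0.143 0 0 0 0.2; 0 0 -0.431 0 0 0 1; 0 0 -0.431 0 0 0 1; 0 0 -0.431 0 0 0 1; -0.002 -0.067 -0.431 0 0 0 1; -0.002 -0.067 -0.431 0 0 0 1; -0.002 -0.067 -0.431 0 0 0 1; -0.002 -0.067 -0.431 0 0 0 1"

```text
time_s: 32.45
eef_pos: [480.1, 59.6, 214.6]
ee_rot: [0.0, 1.0, -0.012, -0.0]
force: [0.5, 0.3, 0.1]
grip_width: 0.996
grip_force: 0.0
```

Run:
```python
from h import *
W=capture('wrist')
for n in('nose_1','col_1','cradle_1'):
  print(n,[(round(x['confidence'],2),np.round(x['point']).tolist(),np.round(wz(W,x['point'],42),1).tolist()) for x in mark_of(n,W)[:4]])
im=W['img'][30:330,120:480,::-1]
cv2.imwrite('pics/c6.png',cv2.resize(im,None,fx=2,fy=2,interpolation=cv2.INTER_CUBIC))
```

```text
nose_1 [(0.93, [109.0, 316.0], [553.4, 32.8, 42.0]), (0.83, [111.0, 228.0], [554.2, 113.0, 42.0]), (0.78, [114.0, 147.0], [558.5, 193.5, 42.0]), (0.73, [233.0, 468.0], [425.8, -138.9, 42.0])]
col_1 [(0.8, [189.0, 156.0], [483.4, 192.0, 42.0]), (0.74, [189.0, 230.0], [480.3, 114.8, 42.0]), (0.59, [191.0, 317.0], [476.5, 32.4, 42.0])]
cradle_1 [(0.77, [191.0, 155.0], [480.6, 193.1, 42.0]), (0.59, [185.0, 316.0], [481.9, 33.5, 42.0])]
```

View pics/c6.png

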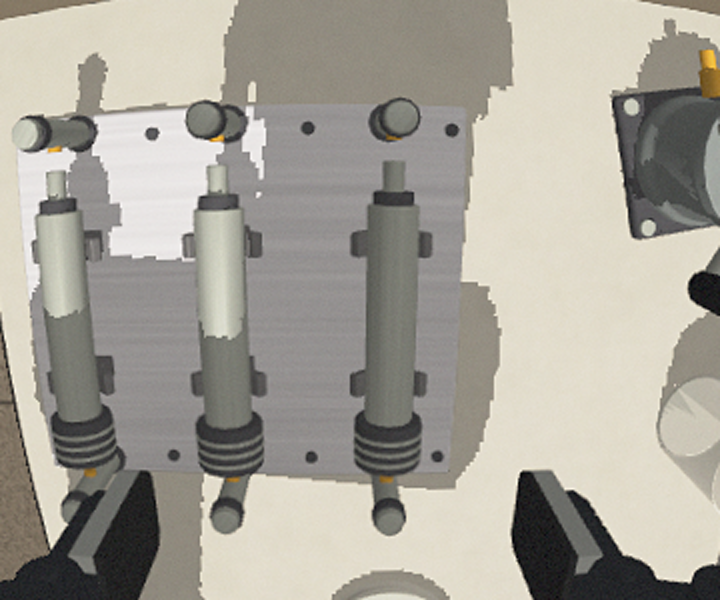

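Run:
```python
from h import *
W=capture('wrist')
f=lambda c,r,z:wz(W,(r/2+30,c/2+120),z)[:2]
for n,t,a,b,p in((3,(394,162),(392,244),(388,383),(401,116)),(2,(218,166),(222,244),(229,383),(205,119)),(1,(56,172),(66,247),(80,376),(32,134))):
    T,A,B,P=f(*t,43),f(*a,41),f(*b,41),f(*p,75); print(n,np.round([T[0],P[0]-T[0],T[0]-(A[0]+B[0])/2, (A[0]-B[0])],1))
T=capture('top');S=capture('side')
for n,z in dict(beaker=0,drip_plate=2,pivot=112,knob=112,pump=0).items():
  for c in (T,S):
    print(n,[(round(x['confidence'],2),np.round(at_z(c,x['point'],z)[:2],1).tolist()) for x in mark_of(n,c)[:2]])
plan([(400,-100,220,-.3,1,10)])
```

```text
3 [551.9  19.6  72.5  68.7]
2 [552.6  20.4  71.2  69.2]
1 [556.1  18.2  70.8  67.2]
beaker [(0.82, [399.2, -170.6])]
beaker [(0.67, [391.0, -173.2])]
drip_plate [(0.69, [483.7, -254.2])]
drip_plate [(0.6, [492.3, -235.6])]
pivot [(0.59, [562.0, -130.9])]
pivot [(0.98, [552.1, -132.4]), (0.29, [486.2, 232.6])]
knob [(0.8, [503.1, -101.0])]
knob [(0.71, [510.3, -116.5])]
pump [(0.71, [487.0, -253.7]), (0.59, [551.0, -142.2])]
pump [(0.88, [561.2, -144.4])]
10 rows: -0.19 0.405 -0.012 0 0 -0.824 1; -0.19 0.405 -0.012 0 0 -0.824 1; -0.19 0.405 -0.012 0 0 -0.824 1; -0.19 0.405 -0.012 0 0 -0.824 1; -0.19 0.405 -0.012 0 0 -0.824 1; -0.19 0.405 -0.012 0 0 -0.824 1; -0.19 0.405 -0.012 0 0 -0.824 1; -0.19 0.405 -0.012 0 0 -0.824 1; -0.19 0.405 -0.012 0 0 -0.824 1; -0.19 0.405 -0.012 0 0 -0.824 1
```

Emit:
jog_arm --series "-0.19 0.405 -0.012 0 0 -0.824 1; -0.19 0.405 -0.012 0 0 -0.824 1; -0.19 0.405 -0.012 0 0 -0.824 1; -0.19 0.405 -0.012 0 0 -0.824 1; -0.19 0.405 -0.012 0 0 -0.824 1; -0.19 0.405 -0.012 0 0 -0.824 1; -0.19 0.405 -0.012 0 0 -0.824 1; -0.19 0.405 -0.012 0 0 -0.824 1; -0.19 0.405 -0.012 0 0 -0.824 1; -0.19 0.405 -0.012 0 0 -0.824 1"

```text
time_s: 34.55
eef_pos: [400.5, -100.1, 219.9]
ee_rot: [0.0, 0.805, 0.593, 0.0]
force: [0.2, 0.4, 0.5]
grip_width: 1.005
grip_force: 0.0
```

Run:
```python
from h import *
print(sense()['eef_pos'])
W=capture('wrist')
for n,z in dict(beaker=0,drip_plate=0,pivot=112,knob=112,pump=0).items():
    print(n,[(round(x['confidence'],2),np.round(x['point'],1).tolist(),np.round(wz(W,x['point'],z)[:2],1).tolist()) for x in mark_of(n,W)[:2]])
for n,z in (('drip_plate',2),('beaker',78)):
    r=regions_of(n,W)
    if r:
        m=r[0]['region'];ys,xs=np.where(m);P=np.array([wz(W,(a,b),z)[:2] for a,b in zip(ys,xs)])
        h=cv2.convexHull(P.astype(np.float32));(c,rad)=cv2.minEnclosingCircle(h);print(n,r[0]['confidence'],P.mean(0),c,rad)
save(W,'w7.png')
```

```text
[ 400.50027934 -100.07197513  219.92515058]
beaker [(0.67, [227.6, 306.7], [403.6, -161.9])]
drip_plate [(0.64, [273.3, 384.7], [480.6, -251.7])]
pivot [(0.83, [195.5, 480.0], [559.2, -134.8])]
knob [(0.57, [175.1, 418.3], [505.1, -101.5])]
pump [(0.84, [167.6, 426.8], [556.6, -133.6]), (0.73, [273.4, 385.7], [481.8, -252.3])]
drip_plate 0.59 [ 483.15817422 -241.27515386] (484.9631042480469, -253.32421875) 47.901363372802734
beaker 0.87 [ 402.36602233 -154.15977335] (402.1947326660156, -154.40516662597656) 42.74386978149414
```

View pics/w7.png

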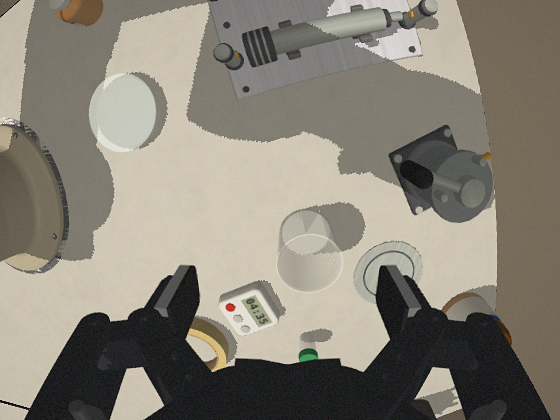

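Run:
```python
from h import *
W=capture('wrist')
f=lambda r,c,z:np.round(wz(W,(r,c),z)[:2],1)
print('mouth',f(263,309.5,78),f(262,277,78),f(262,342.5,78),f(235,309,78),f(291,309,78),'base',f(235,306,0),f(210,306,0))
print('plate',f(272,388,2),f(272,354,2),f(272,423,2),f(241,390,2),f(304,386,2))
im=W['img'][200:310,260:440,::-1]
cv2.imwrite('pics/c8.png',cv2.resize(im,None,fx=4.2,fy=4.2,interpolation=cv2.INTER_CUBIC))
```

```text
mouth [ 400.9 -165.3] [ 372.5 -155.3] [ 430.7 -173.8] [ 408.1 -137.8] [ 392.2 -195.1] base [ 400.4 -170.5] [ 408.8 -141.2]
plate [ 484.9 -249.8] [ 443.2 -235.2] [ 530.9 -266.8] [ 494.6 -208.1] [ 474.6 -298.3]
```

View pics/c8.png

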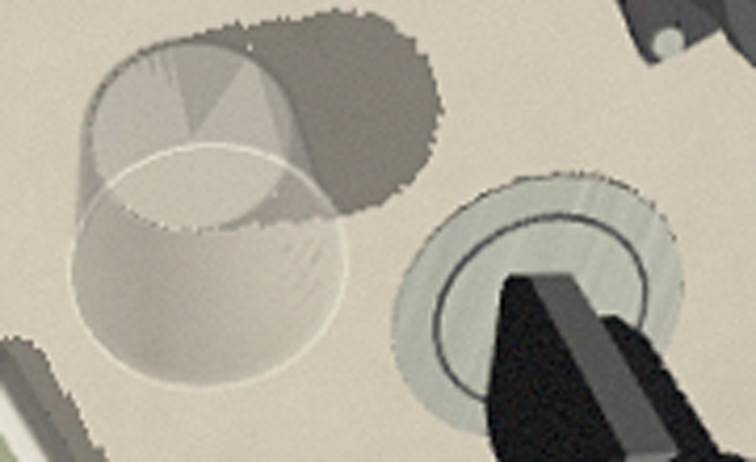

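Run:
```python
from h import *
plan([(401,-166.5,160,-.3,1,5),(401,-166.5,80,-.3,1,3),(401,-166.5,48,-.3,1,3),(401,-166.5,48,-.3,.2,7)])
```

```text
18 rows: -0.158 0.052 0.15 0 0 0 1; -0.158 0.052 0.15 0 0 0 1; -0.158 0.052 0.15 0 0 0 1; -0.158 0.052 0.15 0 0 0 1; -0.158 0.052 0.15 0 0 0 1; -0.158 0.052 0.35 0 0 0 1; -0.158 0.052 0.35 0 0 0 1; -0.158 0.052 0.35 0 0 0 1; -0.158 0.052 0.43 0 0 0 1; -0.158 0.052 0.43 0 0 0 1; -0.158 0.052 0.43 0 0 0 1; -0.158 0.052 0.43 0 0 0 0.2; -0.158 0.052 0.43 0 0 0 0.2; -0.158 0.052 0.43 0 0 0 0.2; -0.158 0.052 0.43 0 0 0 0.2; -0.158 0.052 0.43 0 0 0 0.2; -0.158 0.052 0.43 0 0 0 0.2; -0.158 0.052 0.43 0 0 0 0.2
```

Emit:
jog_arm --series "-0.158 0.052 0.15 0 0 0 1; -0.158 0.052 0.15 0 0 0 1; -0.158 0.052 0.15 0 0 0 1; -0.158 0.052 0.15 0 0 0 1; -0.158 0.052 0.15 0 0 0 1; -0.158 0.052 0.35 0 0 0 1; -0.158 0.052 0.35 0 0 0 1; -0.158 0.052 0.35 0 0 0 1; -0.158 0.052 0.43 0 0 0 1; -0.158 0.052 0.43 0 0 0 1; -0.158 0.052 0.43 0 0 0 1; -0.158 0.052 0.43 0 0 0 0.2; -0.158 0.052 0.43 0 0 0 0.2; -0.158 0.052 0.43 0 0 0 0.2; -0.158 0.052 0.43 0 0 0 0.2; -0.158 0.052 0.43 0 0 0 0.2; -0.158 0.052 0.43 0 0 0 0.2; -0.158 0.052 0.43 0 0 0 0.2" --grip_force 22

```text
time_s: 37.25
eef_pos: [402.2, -166.9, 48.9]
ee_rot: [0.001, 0.804, 0.594, 0.0]
force: [-1.5, 0.9, 8.3]
grip_width: 0.718
grip_force: 22.4
```

Run:
```python
from h import *
plan([(401,-166.5,88,-.3,.2,4),(485,-251.5,88,-.3,.2,7),(485,-251.5,58,-.3,.2,3),(485,-251.5,51,-.3,.2,3)])
```

```text
17 rows: 0 0 -0.1 0 0 0 0.2; 0 0 -0.1 0 0 0 0.2; 0 0 -0.1 0 0 0 0.2; 0 0 -0.1 0 0 0 0.2; -0.141 0.263 -0.1 0 0 0 0.2; -0.141 0.263 -0.1 0 0 0 0.2; -0.141 0.263 -0.1 0 0 0 0.2; -0.141 0.263 -0.1 0 0 0 0.2; -0.141 0.263 -0.1 0 0 0 0.2; -0.141 0.263 -0.1 0 0 0 0.2; -0.141 0.263 -0.1 0 0 0 0.2; -0.141 0.263 -0.025 0 0 0 0.2; -0.141 0.263 -0.025 0 0 0 0.2; -0.141 0.263 -0.025 0 0 0 0.2; -0.141 0.263 -0.008 0 0 0 0.2; -0.141 0.263 -0.008 0 0 0 0.2; -0.141 0.263 -0.008 0 0 0 0.2
```

Emit:
jog_arm --series "0 0 -0.1 0 0 0 0.2; 0 0 -0.1 0 0 0 0.2; 0 0 -0.1 0 0 0 0.2; 0 0 -0.1 0 0 0 0.2; -0.141 0.263 -0.1 0 0 0 0.2; -0.141 0.263 -0.1 0 0 0 0.2; -0.141 0.263 -0.1 0 0 0 0.2; -0.141 0.263 -0.1 0 0 0 0.2; -0.141 0.263 -0.1 0 0 0 0.2; -0.141 0.263 -0.1 0 0 0 0.2; -0.141 0.263 -0.1 0 0 0 0.2; -0.141 0.263 -0.025 0 0 0 0.2; -0.141 0.263 -0.025 0 0 0 0.2; -0.141 0.263 -0.025 0 0 0 0.2; -0.141 0.263 -0.008 0 0 0 0.2; -0.141 0.263 -0.008 0 0 0 0.2; -0.141 0.263 -0.008 0 0 0 0.2"

```text
time_s: 39.38
eef_pos: [485.7, -251.5, 51.2]
ee_rot: [-0.0, 0.804, 0.594, -0.0]
force: [0.2, -0.4, -1.1]
grip_width: 0.714
grip_force: 24.7
```

Run:
```python
from h import *
plan([(485,-251.5,51,-.3,1,5),(485,-251.5,130,-.3,1,3),(484.5,-185,220,-.3,1,6)])
```

```text
14 rows: 0 0 0 0 0 0 1; 0 0 0 0 0 0 1; 0 0 0 0 0 0 1; 0 0 0 0 0 0 1; 0 0 0 0 0 0 1; 0 0 -0.197 0 0 0 1; 0 0 -0.197 0 0 0 1; 0 0 -0.197 0 0 0 1; 0.158 -0.05 -0.422 0 0 0 1; 0.158 -0.05 -0.422 0 0 0 1; 0.158 -0.05 -0.422 0 0 0 1; 0.158 -0.05 -0.422 0 0 0 1; 0.158 -0.05 -0.422 0 0 0 1; 0.158 -0.05 -0.422 0 0 0 1
```

Emit:
jog_arm --series "0 0 0 0 0 0 1; 0 0 0 0 0 0 1; 0 0 0 0 0 0 1; 0 0 0 0 0 0 1; 0 0 0 0 0 0 1; 0 0 -0.197 0 0 0 1; 0 0 -0.197 0 0 0 1; 0 0 -0.197 0 0 0 1; 0.158 -0.05 -0.422 0 0 0 1; 0.158 -0.05 -0.422 0 0 0 1; 0.158 -0.05 -0.422 0 0 0 1; 0.158 -0.05 -0.422 0 0 0 1; 0.158 -0.05 -0.422 0 0 0 1; 0.158 -0.05 -0.422 0 0 0 1"

```text
time_s: 41.12
eef_pos: [484.9, -185.6, 218.8]
ee_rot: [-0.001, 0.805, 0.594, -0.0]
force: [-0.4, 0.0, 0.6]
grip_width: 1.004
grip_force: 0.0
```

Run:
```python
from h import *
print(sense()['eef_pos'])
W=capture('wrist')
for n,z in dict(beaker=2,drip_plate=0,pivot=112,knob=112,pump=0).items():
    print(n,[(round(x['confidence'],2),np.round(x['point'],1).tolist(),np.round(wz(W,x['point'],z)[:2],1).tolist()) for x in mark_of(n,W)[:2]])
im=W['img'][60:330,210:530,::-1]
cv2.imwrite('pics/c9.png',cv2.resize(im,None,fx=2.2,fy=2.2,interpolation=cv2.INTER_CUBIC))
```

```text
[ 484.91456775 -185.57246522  218.82299298]
beaker [(0.88, [228.3, 308.2], [489.3, -247.2])]
drip_plate []
pivot [(0.96, [118.7, 366.8], [559.2, -134.4]), (0.17, [113.7, 340.3], [541.5, -125.9])]
knob []
pump [(0.9, [116.8, 339.1], [555.5, -137.2])]
```

View pics/c9.png

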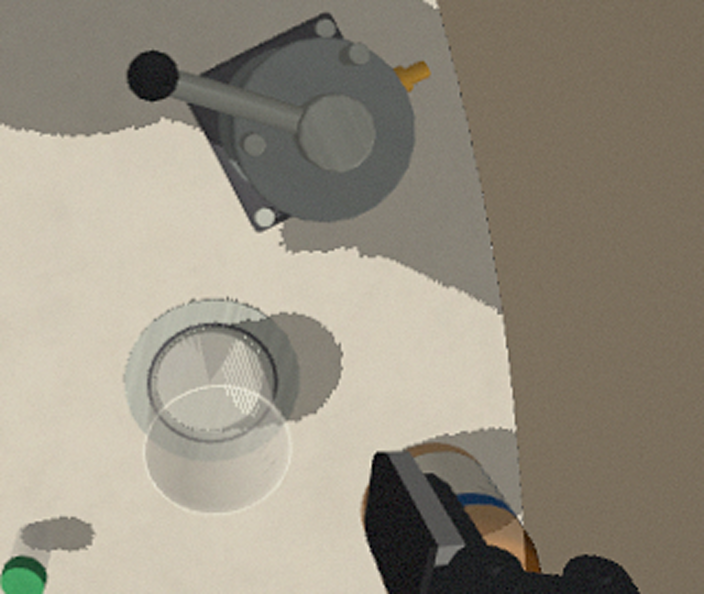

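Run:
```python
from h import *
W=capture('wrist')
f=lambda c,r,z:np.round(wz(W,(r/2.2+60,c/2.2+210),z)[:2],1)
k=f(152,76,127);print('knob',k,'edges',f(127,76,127),f(180,76,127))
for z in(97,100,112):
    p=f(337,132,z); d=k-p; print(z,p,np.hypot(*d),'yaw',np.arctan2(d[1],d[0])-np.pi/2-.8)
print('housing',f(322,130,82),'foot',f(327,14,8),f(263,231,8),f(188,80,8))
for c in('top','side'):
    C=capture(c)
    for n in('knob','pivot'): print(c,n,[(round(x['confidence'],2),np.round(at_z(C,x['point'],112)[:2],1).tolist()) for x in mark_of(n,C)[:2]])
```

```text
knob [ 504.6 -100.9] edges [497.5 -98.6] [ 512.6 -103.3]
97 [ 560.2 -136.2] 65.85931976569452 yaw 0.20511520484661916
100 [ 559.5 -135.9] 65.10768003853308 yaw 0.2032425129215929
112 [ 557.  -134.5] 62.247248935193895 yaw 0.20061714760155502
housing [ 558.  -135.7] foot [589.8 -90.8] [ 531.7 -182.8] [ 518.  -103.7]
top knob [(0.75, [549.0, -335.0]), (0.72, [474.8, 175.2])]
top pivot [(0.43, [555.5, -135.3]), (0.25, [465.4, 96.1])]
side knob [(0.46, [503.2, -135.1]), (0.17, [344.0, 7.9])]
side pivot [(0.62, [478.6, 170.8]), (0.58, [554.4, -121.6])]
```

```bash
cat >> h.py <<'E'
P=np.array([559.3,-136.]);F0=2.572
def pw(th,back=19,z=120,rows=1):
    f=F0-th;u=np.array([np.cos(f),np.sin(f)]);t=np.array([u[1],-u[0]])
    q=P+65*u-back*t; return (q[0],q[1],z,f-np.pi,-1,rows)
E
python3 - <<'E'
from h import *
plan([pw(0,48,220,6),pw(0,48,120,4)])
E
```

```text
10 rows: 0.1 -0.047 0 0 0 0.171 -1; 0.1 -0.047 0 0 0 0.171 -1; 0.1 -0.047 0 0 0 0.171 -1; 0.1 -0.047 0 0 0 0.171 -1; 0.1 -0.047 0 0 0 0.171 -1; 0.1 -0.047 0 0 0 0.171 -1; 0.1 -0.047 0.25 0 0 0.171 -1; 0.1 -0.047 0.25 0 0 0.171 -1; 0.1 -0.047 0.25 0 0 0.171 -1; 0.1 -0.047 0.25 0 0 0.171 -1
```

Emit:
jog_arm --series "0.1 -0.047 0 0 0 0.171 -1; 0.1 -0.047 0 0 0 0.171 -1; 0.1 -0.047 0 0 0 0.171 -1; 0.1 -0.047 0 0 0 0.171 -1; 0.1 -0.047 0 0 0 0.171 -1; 0.1 -0.047 0 0 0 0.171 -1; 0.1 -0.047 0.25 0 0 0.171 -1; 0.1 -0.047 0.25 0 0 0.171 -1; 0.1 -0.047 0.25 0 0 0.171 -1; 0.1 -0.047 0.25 0 0 0.171 -1"

```text
time_s: 43.02
eef_pos: [479.8, -141.9, 121.5]
ee_rot: [0.001, 0.877, 0.481, 0.001]
force: [-0.2, -0.1, 1.0]
grip_width: -0.001
grip_force: 0.0
```

Run:
```python
from h import *
W=capture('wrist')
for n,z in dict(pivot=112,knob=112).items():
    print(n,[(round(x['confidence'],2),np.round(x['point'],1).tolist(),np.round(wz(W,x['point'],z)[:2],1).tolist()) for x in mark_of(n,W)[:2]])
T=capture('top');print([(round(x['confidence'],2),np.round(at_z(T,x['point'],0)[:2],1).tolist()) for x in mark_of('beaker',T)[:2]])
plan([pw(0,30,120,2),pw(0,19,120,2)]+[pw(t,19,120,1) for t in(.15,.3,.45,.6,.75,.9)]+[pw(1.0,19,120,3)])
```

```text
pivot [(0.78, [183.7, 429.1], [558.6, -136.2])]
knob [(0.63, [180.6, 287.3], [504.7, -101.0])]
[(0.82, [478.5, -255.7])]
13 rows: 0.045 0 0 0 0 0 -1; 0.045 0 0 0 0 0 -1; 0.073 0 0 0 0 0 -1; 0.073 0 0 0 0 0 -1; 0.098 -0.005 0 0 0 0.096 -1; 0.123 -0.006 0 0 0 0.191 -1; 0.148 -0.004 0 0 0 0.287 -1; 0.173 0.002 0 0 0 0.382 -1; 0.196 0.012 0 0 0 0.478 -1; 0.218 0.025 0 0 0 0.573 -1; 0.231 0.035 0 0 0 0.637 -1; 0.231 0.035 0 0 0 0.637 -1; 0.231 0.035 0 0 0 0.637 -1
```

Run:
```python
from h import *
T=capture('top');S=capture('side');save(T,'t1.png')
for c in(T,S):
  for n,z in(('beaker',2),('drip_plate',2)):
    r=regions_of(n,c)
    print(n,[(round(x['confidence'],2),np.round(at_z(c,x['point'],2)[:2],1).tolist(),x['region'].sum(),np.round(np.argwhere(x['region']).min(0)),np.argwhere(x['region']).max(0)) for x in r[:1]],[np.round(at_z(c,x['point'],z)[:2],1).tolist() for x in mark_of(n,c)[:2]])
# predicted beaker outline in the top view for beaker at (485,-251.5)
K=np.array(T['intrinsics']);R=np.array(T['R']);t=np.array(T['t'])
def pj(X): q=K@(R@np.array(X)+t); return q[:2][::-1]/q[2]
a=np.linspace(0,6.28,60)
for z,rr in((2,31),(80,31),(2,46)):
    Q=np.array([pj([485+rr*np.cos(x),-251.5+rr*np.sin(x),z]) for x in a]);print(z,rr,Q.min(0).round(1),Q.max(0).round(1))
d=cv2.absdiff(cv2.imread('pics/top0.png'),cv2.imread('pics/t1.png')).max(2)[150:250,320:375];print(np.argwhere(d>15).min(0)+[150,320],np.argwhere(d>15).max(0)+[150,320])
```

```text
beaker [(0.93, [491.4, -263.9], np.int64(505), array([178, 335]), array([206, 363]))] [[482.8, -249.7]]
drip_plate [(0.48, [453.5, -262.0], np.int64(223), array([196, 331]), array([213, 364]))] [[488.2, -264.9]]
beaker [(0.93, [465.0, -302.8], np.int64(289), array([183, 248]), array([211, 267]))] [[482.1, -258.1]]
drip_plate [(0.74, [487.9, 149.6], np.int64(4319), array([228, 215]), array([310, 315]))] [[491.5, -233.3]]
2 31 [182.7 331.7] [207.3 356.7]
80 31 [176.1 335.9] [202.4 362.6]
2 46 [176.8 325.7] [213.3 362.7]
[150 320] [236 363]
```

Emit:
jog_arm --series "0.045 0 0 0 0 0 -1; 0.045 0 0 0 0 0 -1; 0.073 0 0 0 0 0 -1; 0.073 0 0 0 0 0 -1; 0.098 -0.005 0 0 0 0.096 -1; 0.123 -0.006 0 0 0 0.191 -1; 0.148 -0.004 0 0 0 0.287 -1; 0.173 0.002 0 0 0 0.382 -1; 0.196 0.012 0 0 0 0.478 -1; 0.218 0.025 0 0 0 0.573 -1; 0.231 0.035 0 0 0 0.637 -1; 0.231 0.035 0 0 0 0.637 -1; 0.231 0.035 0 0 0 0.637 -1"

```text
time_s: 45.4
eef_pos: [539.6, -71.4, 119.7]
ee_rot: [0.0, 1.0, 0.001, -0.001]
force: [-5.7, -3.0, 3.1]
grip_width: -0.003
grip_force: 3.3
```

Run:
```python
from h import *
s=sense();print(s['eef_pos'],s['force'],s['wrist_torque'])
W=capture('wrist')
for n,z in dict(pivot=112,knob=112).items():
    for x in mark_of(n,W)[:2]:
        X=wz(W,x['point'],z)[:2]; d=X-P; print(n,round(x['confidence'],2),np.round(X,1),'theta',F0-np.arctan2(d[1],d[0]),np.hypot(*d))
plan([pw(1.07,19,120,2),pw(1.13,19,120,2),pw(1.17,19,120,3)])
```

```text
[539.56774373 -71.36548658 119.72488142] [-5.70061442 -2.96484722  3.11448459] [-0.45306543  0.98497979 -0.0067287 ]
pivot 0.61 [ 559.4 -136.8] theta 4.071302550827922 0.8032969824255806
pivot 0.46 [558.5 -71.7] theta 0.9893464845892348 64.29673423662597
knob 0.67 [557.4 -70. ] theta 0.9723885018527987 66.058856103898
7 rows: 0.012 -0.003 0 0 0 0.045 -1; 0.012 -0.003 0 0 0 0.045 -1; 0.022 -0.005 0 0 0 0.083 -1; 0.022 -0.005 0 0 0 0.083 -1; 0.029 -0.006 0 0 0 0.108 -1; 0.029 -0.006 0 0 0 0.108 -1; 0.029 -0.006 0 0 0 0.108 -1
```

Emit:
jog_arm --series "0.012 -0.003 0 0 0 0.045 -1; 0.012 -0.003 0 0 0 0.045 -1; 0.022 -0.005 0 0 0 0.083 -1; 0.022 -0.005 0 0 0 0.083 -1; 0.029 -0.006 0 0 0 0.108 -1; 0.029 -0.006 0 0 0 0.108 -1; 0.029 -0.006 0 0 0 0.108 -1"

```text
time_s: 46.42
eef_pos: [548.4, -68.7, 119.5]
ee_rot: [0.0, 0.997, -0.083, -0.005]
force: [-22.8, -4.9, 11.7]
grip_width: 0.001
grip_force: 11.4
```

```bash
cat > th.py <<'E'
from h import *
W=capture('wrist')
for n,z in dict(knob=112).items():
    for x in mark_of(n,W)[:2]:
        X=wz(W,x['point'],z)[:2]; d=X-P; print(n,round(x['confidence'],2),np.round(X,1),'theta',round(F0-np.arctan2(d[1],d[0]),3),np.hypot(*d).round(1))
E
python3 th.py
python3 - <<'E'
from h import *
plan([pw(1.21,19,120,4)])
E
```

```text
knob 0.88 [564.3 -70.9] theta 1.077 65.3
4 rows: 0.006 -0.002 0 0 0 0.026 -1; 0.006 -0.002 0 0 0 0.026 -1; 0.006 -0.002 0 0 0 0.026 -1; 0.006 -0.002 0 0 0 0.026 -1
```

Run:
```python
from h import *
w=pw(1.17);json.dump(dict(p=list(map(float,w[:3])),q=down(w[3]).as_quat().tolist()),open('cmd.json','w'))
plan([pw(t,28,120,1) for t in(1.05,.9,.75,.6,.45,.3,.15)]+[pw(0,48,120,6)])
```

```text
13 rows: -0.041 0.01 0 0 0 -0.076 -1; -0.063 0.025 0 0 0 -0.172 -1; -0.083 0.043 0 0 0 -0.267 -1; -0.099 0.063 0 0 0 -0.363 -1; -0.112 0.086 0 0 0 -0.458 -1; -0.122 0.111 0 0 0 -0.554 -1; -0.128 0.137 0 0 0 -0.649 -1; -0.149 0.21 0 0 0 -0.745 -1; -0.149 0.21 0 0 0 -0.745 -1; -0.149 0.21 0 0 0 -0.745 -1; -0.149 0.21 0 0 0 -0.745 -1; -0.149 0.21 0 0 0 -0.745 -1; -0.149 0.21 0 0 0 -0.745 -1
```

Emit:
jog_arm --series "-0.041 0.01 0 0 0 -0.076 -1; -0.063 0.025 0 0 0 -0.172 -1; -0.083 0.043 0 0 0 -0.267 -1; -0.099 0.063 0 0 0 -0.363 -1; -0.112 0.086 0 0 0 -0.458 -1; -0.122 0.111 0 0 0 -0.554 -1; -0.128 0.137 0 0 0 -0.649 -1; -0.149 0.21 0 0 0 -0.745 -1; -0.149 0.21 0 0 0 -0.745 -1; -0.149 0.21 0 0 0 -0.745 -1; -0.149 0.21 0 0 0 -0.745 -1; -0.149 0.21 0 0 0 -0.745 -1; -0.149 0.21 0 0 0 -0.745 -1"

```text
time_s: 48.15
eef_pos: [479.4, -141.3, 119.9]
ee_rot: [-0.0, 0.877, 0.481, 0.0]
force: [0.6, 0.8, 0.6]
grip_width: -0.002
grip_force: 0.0
```

```bash
python3 th.py
python3 - <<'E'
from h import *
plan([pw(0,30,120,2),pw(0,19,120,2)]+[pw(t,19,120,1) for t in(.15,.3,.45,.6,.75,.9,1.0)]+[pw(1.08,19,120,2),pw(1.13,19,120,2),pw(1.17,19,120,4)])
E
```

```text
knob 0.59 [ 504.5 -101.5] theta -0.008 64.8
19 rows: 0.045 0 0 0 0 0 -1; 0.045 0 0 0 0 0 -1; 0.073 0 0 0 0 0 -1; 0.073 0 0 0 0 0 -1; 0.098 -0.005 0 0 0 0.096 -1; 0.123 -0.007 0 0 0 0.191 -1; 0.148 -0.005 0 0 0 0.287 -1; 0.173 0.001 0 0 0 0.382 -1; 0.196 0.011 0 0 0 0.478 -1; 0.218 0.024 0 0 0 0.573 -1; 0.231 0.035 0 0 0 0.637 -1; 0.241 0.044 0 0 0 0.688 -1; 0.241 0.044 0 0 0 0.688 -1; 0.247 0.05 0 0 0 0.72 -1; 0.247 0.05 0 0 0 0.72 -1; 0.251 0.055 0 0 0 0.745 -1; 0.251 0.055 0 0 0 0.745 -1; 0.251 0.055 0 0 0 0.745 -1; 0.251 0.055 0 0 0 0.745 -1
```

Home again. Second stroke.

Emit:
jog_arm --series "0.045 0 0 0 0 0 -1; 0.045 0 0 0 0 0 -1; 0.073 0 0 0 0 0 -1; 0.073 0 0 0 0 0 -1; 0.098 -0.005 0 0 0 0.096 -1; 0.123 -0.007 0 0 0 0.191 -1; 0.148 -0.005 0 0 0 0.287 -1; 0.173 0.001 0 0 0 0.382 -1; 0.196 0.011 0 0 0 0.478 -1; 0.218 0.024 0 0 0 0.573 -1; 0.231 0.035 0 0 0 0.637 -1; 0.241 0.044 0 0 0 0.688 -1; 0.241 0.044 0 0 0 0.688 -1; 0.247 0.05 0 0 0 0.72 -1; 0.247 0.05 0 0 0 0.72 -1; 0.251 0.055 0 0 0 0.745 -1; 0.251 0.055 0 0 0 0.745 -1; 0.251 0.055 0 0 0 0.745 -1; 0.251 0.055 0 0 0 0.745 -1"

```text
time_s: 50.62
eef_pos: [548.4, -68.8, 119.5]
ee_rot: [0.0, 0.997, -0.083, -0.005]
force: [-22.5, -2.9, 11.3]
grip_width: 0.001
grip_force: 10.9
```

```bash
python3 th.py
python3 - <<'E'
from h import *
plan([pw(t,28,120,1) for t in(1.05,.9,.75,.6,.45,.3,.15)]+[pw(0,48,120,6)])
E
```

```text
knob 0.86 [565.9 -71.2] theta 1.103 65.2
13 rows: -0.041 0.009 0 0 0 -0.076 -1; -0.063 0.024 0 0 0 -0.172 -1; -0.082 0.042 0 0 0 -0.267 -1; -0.099 0.063 0 0 0 -0.363 -1; -0.112 0.086 0 0 0 -0.458 -1; -0.121 0.111 0 0 0 -0.554 -1; -0.127 0.137 0 0 0 -0.649 -1; -0.148 0.209 0 0 0 -0.745 -1; -0.148 0.209 0 0 0 -0.745 -1; -0.148 0.209 0 0 0 -0.745 -1; -0.148 0.209 0 0 0 -0.745 -1; -0.148 0.209 0 0 0 -0.745 -1; -0.148 0.209 0 0 0 -0.745 -1
```

Emit:
jog_arm --series "-0.041 0.009 0 0 0 -0.076 -1; -0.063 0.024 0 0 0 -0.172 -1; -0.082 0.042 0 0 0 -0.267 -1; -0.099 0.063 0 0 0 -0.363 -1; -0.112 0.086 0 0 0 -0.458 -1; -0.121 0.111 0 0 0 -0.554 -1; -0.127 0.137 0 0 0 -0.649 -1; -0.148 0.209 0 0 0 -0.745 -1; -0.148 0.209 0 0 0 -0.745 -1; -0.148 0.209 0 0 0 -0.745 -1; -0.148 0.209 0 0 0 -0.745 -1; -0.148 0.209 0 0 0 -0.745 -1; -0.148 0.209 0 0 0 -0.745 -1"

```text
time_s: 52.35
eef_pos: [479.7, -141.1, 119.9]
ee_rot: [-0.0, 0.877, 0.481, -0.0]
force: [-0.1, 0.6, -0.2]
grip_width: 0.004
grip_force: 0.0
```

```bash
python3 th.py
python3 - <<'E'
from h import *
plan([pw(0,30,120,2),pw(0,19,120,2)]+[pw(t,19,120,1) for t in(.15,.3,.45,.6,.75,.9,1.0)]+[pw(1.08,19,120,2),pw(1.13,19,120,2),pw(1.18,19,120,4)])
E
```

```text
knob 0.83 [ 504.3 -100.6] theta 0.003 65.4
19 rows: 0.045 0 0 0 0 0 -1; 0.045 0 0 0 0 0 -1; 0.072 0 0 0 0 0 -1; 0.072 0 0 0 0 0 -1; 0.097 -0.006 0 0 0 0.096 -1; 0.122 -0.007 0 0 0 0.191 -1; 0.147 -0.005 0 0 0 0.287 -1; 0.172 0.001 0 0 0 0.382 -1; 0.196 0.011 0 0 0 0.478 -1; 0.217 0.024 0 0 0 0.573 -1; 0.231 0.034 0 0 0 0.637 -1; 0.24 0.044 0 0 0 0.688 -1; 0.24 0.044 0 0 0 0.688 -1; 0.246 0.05 0 0 0 0.72 -1; 0.246 0.05 0 0 0 0.72 -1; 0.252 0.056 0 0 0 0.751 -1; 0.252 0.056 0 0 0 0.751 -1; 0.252 0.056 0 0 0 0.751 -1; 0.252 0.056 0 0 0 0.751 -1
```

A third stroke for margin, then a rise clear and a final check.

Emit:
jog_arm --series "0.045 0 0 0 0 0 -1; 0.045 0 0 0 0 0 -1; 0.072 0 0 0 0 0 -1; 0.072 0 0 0 0 0 -1; 0.097 -0.006 0 0 0 0.096 -1; 0.122 -0.007 0 0 0 0.191 -1; 0.147 -0.005 0 0 0 0.287 -1; 0.172 0.001 0 0 0 0.382 -1; 0.196 0.011 0 0 0 0.478 -1; 0.217 0.024 0 0 0 0.573 -1; 0.231 0.034 0 0 0 0.637 -1; 0.24 0.044 0 0 0 0.688 -1; 0.24 0.044 0 0 0 0.688 -1; 0.246 0.05 0 0 0 0.72 -1; 0.246 0.05 0 0 0 0.72 -1; 0.252 0.056 0 0 0 0.751 -1; 0.252 0.056 0 0 0 0.751 -1; 0.252 0.056 0 0 0 0.751 -1; 0.252 0.056 0 0 0 0.751 -1"

```text
time_s: 54.82
eef_pos: [548.5, -68.5, 119.4]
ee_rot: [0.0, 0.996, -0.088, -0.006]
force: [-25.9, -3.1, 12.7]
grip_width: -0.001
grip_force: 12.7
```

Run:
```python
from h import *
plan([pw(t,28,120,1) for t in(1.05,.9,.75,.6,.45,.3,.15)]+[pw(0,48,120,5),(485,-185,220,-.3,-1,7)])
```

```text
19 rows: -0.043 0.011 0 0 0 -0.082 -1; -0.064 0.026 0 0 0 -0.178 -1; -0.084 0.044 0 0 0 -0.273 -1; -0.1 0.065 0 0 0 -0.369 -1; -0.113 0.088 0 0 0 -0.464 -1; -0.122 0.113 0 0 0 -0.56 -1; -0.128 0.139 0 0 0 -0.655 -1; -0.148 0.212 0 0 0 -0.751 -1; -0.148 0.212 0 0 0 -0.751 -1; -0.148 0.212 0 0 0 -0.751 -1; -0.148 0.212 0 0 0 -0.751 -1; -0.148 0.212 0 0 0 -0.751 -1; -0.113 0.316 -0.25 0 0 -0.922 -1; -0.113 0.316 -0.25 0 0 -0.922 -1; -0.113 0.316 -0.25 0 0 -0.922 -1; -0.113 0.316 -0.25 0 0 -0.922 -1; -0.113 0.316 -0.25 0 0 -0.922 -1; -0.113 0.316 -0.25 0 0 -0.922 -1; -0.113 0.316 -0.25 0 0 -0.922 -1
```

Emit:
jog_arm --series "-0.043 0.011 0 0 0 -0.082 -1; -0.064 0.026 0 0 0 -0.178 -1; -0.084 0.044 0 0 0 -0.273 -1; -0.1 0.065 0 0 0 -0.369 -1; -0.113 0.088 0 0 0 -0.464 -1; -0.122 0.113 0 0 0 -0.56 -1; -0.128 0.139 0 0 0 -0.655 -1; -0.148 0.212 0 0 0 -0.751 -1; -0.148 0.212 0 0 0 -0.751 -1; -0.148 0.212 0 0 0 -0.751 -1; -0.148 0.212 0 0 0 -0.751 -1; -0.148 0.212 0 0 0 -0.751 -1; -0.113 0.316 -0.25 0 0 -0.922 -1; -0.113 0.316 -0.25 0 0 -0.922 -1; -0.113 0.316 -0.25 0 0 -0.922 -1; -0.113 0.316 -0.25 0 0 -0.922 -1; -0.113 0.316 -0.25 0 0 -0.922 -1; -0.113 0.316 -0.25 0 0 -0.922 -1; -0.113 0.316 -0.25 0 0 -0.922 -1"

```text
time_s: 57.2
eef_pos: [485.9, -184.6, 219.6]
ee_rot: [-0.0, 0.804, 0.594, -0.0]
force: [-0.8, 0.3, 0.0]
grip_width: 0.001
grip_force: 0.0
```

```bash
python3 th.py
python3 - <<'E'
from h import *
print(sense()['eef_pos'])
W=capture('wrist');save(W,'w9.png')
for n,z in(('beaker',2),('drip_plate',2)): print(n,[(round(x['confidence'],2),np.round(wz(W,x['point'],z)[:2],1).tolist()) for x in mark_of(n,W)[:1]])
# compare with the earlier crop from (nearly) the same pose
a=cv2.imread('pics/c9.png');b=cv2.resize(cv2.imread('pics/w9.png')[60:330,210:530],None,fx=2.2,fy=2.2,interpolation=cv2.INTER_CUBIC)
t=cv2.cvtColor(a,6)[280:525,110:350];g=cv2.cvtColor(b,6)
r=cv2.matchTemplate(g,t,cv2.TM_CCOEFF_NORMED);m=cv2.minMaxLoc(r);print('beaker+plate match',m[1],m[3],'expected (110,280)')
t=cv2.cvtColor(a,6)[40:220,120:420];m=cv2.minMaxLoc(cv2.matchTemplate(g,t,cv2.TM_CCOEFF_NORMED));print('pump match',m[1],m[3],'expected (120,40)')
T=capture('top')
for n in('bottle','vial','timer'): print(n,[(round(x['confidence'],2),np.round(at_z(T,x['point'],0)[:2],1).tolist()) for x in mark_of(n,T)[:1]])
E
```

```text
knob 0.71 [503.4 -99.7] theta 0.007 66.6
[ 485.96139276 -184.73779006  219.72479116]
beaker [(0.66, [456.4, -259.2])]
drip_plate [(0.81, [486.0, -251.2])]
beaker+plate match 0.39607125520706177 (177, 0) expected (110,280)
pump match 0.9896540641784668 (117, 42) expected (120,40)
bottle [(0.75, [582.1, -369.6])]
vial [(0.5, [354.1, -326.4])]
timer [(0.95, [298.6, -249.6])]
```

```bash
cat > bk.py <<'E'
from h import *
from scipy.optimize import minimize
a=np.linspace(0,2*np.pi,40)[:-1]
def pin(c,X):
    q=np.array(c['intrinsics'])@(np.array(c['R'])@X+np.array(c['t'])); return q[:2][::-1]/q[2]
def fitb(c,proj,x0):
    r=regions_of('beaker',c)
    if not r: return None
    m=r[0]['region']
    def iou(p):
        pts=np.array([proj(c,np.array([p[0]+31*np.cos(t),p[1]+31*np.sin(t),z])) for t in a for z in(p[2],p[2]+78)])[:,::-1]
        k=np.zeros((420*4,560*4),np.uint8);cv2.fillConvexPoly(k,cv2.convexHull(np.round(pts*4+2).astype(np.int32)),1)
        k=cv2.resize(k.astype(np.float32),(560,420),interpolation=cv2.INTER_AREA)
        return -np.minimum(k,m).sum()/np.maximum(k,m).sum()
    z0=x0[2]; best=min((minimize(lambda p:iou([*p,z0]),np.array(x0[:2])+d,method='Nelder-Mead',options=dict(xatol=.2,fatol=1e-4,initial_simplex=np.array(x0[:2])+d+np.array([[0,0],[12,0],[0,12]]))) for d in([0,0],[15,8])),key=lambda o:o.fun)
    return round(r[0]['confidence'],2),best.x.round(1),-round(best.fun,3)
if __name__=='__main__':
    import sys
    x0=list(map(float,sys.argv[1:4]))
    for n,pr in(('wrist',wproj),('top',pin),('side',pin)):
        c=capture(n);print(n,fitb(c,pr,x0),[np.round((wz if n=='wrist' else at_z)(c,x['point'],x0[2])[:2],1) for x in mark_of('beaker',c)[:1]])
E
python3 bk.py 456 -259 0
```

```text
wrist (0.85, array([ 450.4, -261.5]), np.float64(0.411)) [array([ 453.7, -259.2])]
top (0.58, array([ 456., -259.]), np.float64(0.0)) [array([ 452.7, -256.9])]
side (0.93, array([ 451.3, -268.4]), np.float64(0.948)) [array([ 448.9, -273.9])]
```

Run:
```python
from h import *
plan([(450,-190,220,-.3,1,6)])
```

```text
6 rows: -0.038 -0.08 0 0 0 0 1; -0.038 -0.08 0 0 0 0 1; -0.038 -0.08 0 0 0 0 1; -0.038 -0.08 0 0 0 0 1; -0.038 -0.08 0 0 0 0 1; -0.038 -0.08 0 0 0 0 1
```

Emit:
jog_arm --series "-0.038 -0.08 0 0 0 0 1; -0.038 -0.08 0 0 0 0 1; -0.038 -0.08 0 0 0 0 1; -0.038 -0.08 0 0 0 0 1; -0.038 -0.08 0 0 0 0 1; -0.038 -0.08 0 0 0 0 1"

```text
time_s: 58.85
eef_pos: [451.1, -189.9, 219.8]
ee_rot: [-0.0, 0.804, 0.594, -0.0]
force: [-0.2, 0.2, -0.7]
grip_width: 0.999
grip_force: 0.0
```

```bash
python3 bk.py 452 -262 0
python3 - <<'E'
from h import *
W=capture('wrist');save(W,'w10.png')
r=regions_of('beaker',W)[0]['region'];print(np.argwhere(r).min(0),np.argwhere(r).max(0),r.sum())
T=capture('top');r=regions_of('beaker',T)
for x in r[:2]: print(x['confidence'],np.argwhere(x['region']).min(0),np.argwhere(x['region']).max(0),x['region'].sum())
E
```

```text
wrist (0.78, array([ 451.5, -262.5]), np.float64(0.972)) [array([ 454.7, -259.5])]
top (0.66, array([ 431.9, -236.8]), np.float64(0.069)) [array([ 445.3, -261.3])]
side (0.75, array([ 451.2, -269.3]), np.float64(0.952)) [array([ 435.9, -295. ])]
[212 278] [296 344] 4459
```

Run:
```python
from h import *
plan([(451.5,-262.5,160,.31,1,5),(451.5,-262.5,80,.31,1,3),(451.5,-262.5,48,.31,1,3),(451.5,-262.5,48,.31,.2,7)])
```

```text
18 rows: -0.172 0.057 0.15 0 0 -0.389 1; -0.172 0.057 0.15 0 0 -0.389 1; -0.172 0.057 0.15 0 0 -0.389 1; -0.172 0.057 0.15 0 0 -0.389 1; -0.172 0.057 0.15 0 0 -0.389 1; -0.172 0.057 0.35 0 0 -0.389 1; -0.172 0.057 0.35 0 0 -0.389 1; -0.172 0.057 0.35 0 0 -0.389 1; -0.172 0.057 0.43 0 0 -0.389 1; -0.172 0.057 0.43 0 0 -0.389 1; -0.172 0.057 0.43 0 0 -0.389 1; -0.172 0.057 0.43 0 0 -0.389 0.2; -0.172 0.057 0.43 0 0 -0.389 0.2; -0.172 0.057 0.43 0 0 -0.389 0.2; -0.172 0.057 0.43 0 0 -0.389 0.2; -0.172 0.057 0.43 0 0 -0.389 0.2; -0.172 0.057 0.43 0 0 -0.389 0.2; -0.172 0.057 0.43 0 0 -0.389 0.2
```

Emit:
jog_arm --series "-0.172 0.057 0.15 0 0 -0.389 1; -0.172 0.057 0.15 0 0 -0.389 1; -0.172 0.057 0.15 0 0 -0.389 1; -0.172 0.057 0.15 0 0 -0.389 1; -0.172 0.057 0.15 0 0 -0.389 1; -0.172 0.057 0.35 0 0 -0.389 1; -0.172 0.057 0.35 0 0 -0.389 1; -0.172 0.057 0.35 0 0 -0.389 1; -0.172 0.057 0.43 0 0 -0.389 1; -0.172 0.057 0.43 0 0 -0.389 1; -0.172 0.057 0.43 0 0 -0.389 1; -0.172 0.057 0.43 0 0 -0.389 0.2; -0.172 0.057 0.43 0 0 -0.389 0.2; -0.172 0.057 0.43 0 0 -0.389 0.2; -0.172 0.057 0.43 0 0 -0.389 0.2; -0.172 0.057 0.43 0 0 -0.389 0.2; -0.172 0.057 0.43 0 0 -0.389 0.2; -0.172 0.057 0.43 0 0 -0.389 0.2" --grip_force 22

```text
time_s: 61.75
eef_pos: [452.9, -262.8, 49.1]
ee_rot: [0.001, 0.589, 0.808, -0.0]
force: [-1.3, 0.9, 6.3]
grip_width: 0.708
grip_force: 22.8
```

Run:
```python
from h import *
plan([(451.5,-262.5,75,.31,.2,4),(485.2,-251.5,75,.31,.2,4),(485.2,-251.5,57,.31,.2,3),(485.2,-251.5,51,.31,.2,4)])
```

```text
15 rows: 0 0 -0.068 0 0 0 0.2; 0 0 -0.068 0 0 0 0.2; 0 0 -0.068 0 0 0 0.2; 0 0 -0.068 0 0 0 0.2; 0 0.088 -0.068 0 0 0 0.2; 0 0.088 -0.068 0 0 0 0.2; 0 0.088 -0.068 0 0 0 0.2; 0 0.088 -0.068 0 0 0 0.2; 0 0.088 -0.023 0 0 0 0.2; 0 0.088 -0.023 0 0 0 0.2; 0 0.088 -0.023 0 0 0 0.2; 0 0.088 -0.008 0 0 0 0.2; 0 0.088 -0.008 0 0 0 0.2; 0 0.088 -0.008 0 0 0 0.2; 0 0.088 -0.008 0 0 0 0.2
```

Emit:
jog_arm --series "0 0 -0.068 0 0 0 0.2; 0 0 -0.068 0 0 0 0.2; 0 0 -0.068 0 0 0 0.2; 0 0 -0.068 0 0 0 0.2; 0 0.088 -0.068 0 0 0 0.2; 0 0.088 -0.068 0 0 0 0.2; 0 0.088 -0.068 0 0 0 0.2; 0 0.088 -0.068 0 0 0 0.2; 0 0.088 -0.023 0 0 0 0.2; 0 0.088 -0.023 0 0 0 0.2; 0 0.088 -0.023 0 0 0 0.2; 0 0.088 -0.008 0 0 0 0.2; 0 0.088 -0.008 0 0 0 0.2; 0 0.088 -0.008 0 0 0 0.2; 0 0.088 -0.008 0 0 0 0.2"

```text
time_s: 63.62
eef_pos: [486.0, -251.6, 51.2]
ee_rot: [0.0, 0.589, 0.808, -0.0]
force: [-1.0, -0.1, -1.0]
grip_width: 0.717
grip_force: 24.4
```

Run:
```python
from h import *
plan([(485.2,-251.5,49.5,.31,.2,4)])
```

```text
4 rows: 0 0 0.004 0 0 0 0.2; 0 0 0.004 0 0 0 0.2; 0 0 0.004 0 0 0 0.2; 0 0 0.004 0 0 0 0.2
```

Emit:
jog_arm --series "0 0 0.004 0 0 0 0.2; 0 0 0.004 0 0 0 0.2; 0 0 0.004 0 0 0 0.2; 0 0 0.004 0 0 0 0.2"

```text
time_s: 64.12
eef_pos: [486.0, -251.6, 49.5]
ee_rot: [0.0, 0.589, 0.808, 0.0]
force: [-0.1, -0.3, 0.2]
grip_width: 0.712
grip_force: 24.4
```

Run:
```python
from h import *
plan([(485.2,-251.5,49.4,.31,1,5),(485.2,-251.5,130,.31,1,4),(485,-185,220,-.3,1,7)])
```

```text
16 rows: 0 0 0 0 0 0 1; 0 0 0 0 0 0 1; 0 0 0 0 0 0 1; 0 0 0 0 0 0 1; 0 0 0 0 0 0 1; 0 0 -0.201 0 0 0 1; 0 0 -0.201 0 0 0 1; 0 0 -0.201 0 0 0 1; 0 0 -0.201 0 0 0 1; 0.159 0.051 -0.426 0 0 0.389 1; 0.159 0.051 -0.426 0 0 0.389 1; 0.159 0.051 -0.426 0 0 0.389 1; 0.159 0.051 -0.426 0 0 0.389 1; 0.159 0.051 -0.426 0 0 0.389 1; 0.159 0.051 -0.426 0 0 0.389 1; 0.159 0.051 -0.426 0 0 0.389 1
```

Emit:
jog_arm --series "0 0 0 0 0 0 1; 0 0 0 0 0 0 1; 0 0 0 0 0 0 1; 0 0 0 0 0 0 1; 0 0 0 0 0 0 1; 0 0 -0.201 0 0 0 1; 0 0 -0.201 0 0 0 1; 0 0 -0.201 0 0 0 1; 0 0 -0.201 0 0 0 1; 0.159 0.051 -0.426 0 0 0.389 1; 0.159 0.051 -0.426 0 0 0.389 1; 0.159 0.051 -0.426 0 0 0.389 1; 0.159 0.051 -0.426 0 0 0.389 1; 0.159 0.051 -0.426 0 0 0.389 1; 0.159 0.051 -0.426 0 0 0.389 1; 0.159 0.051 -0.426 0 0 0.389 1"

```text
time_s: 66.12
eef_pos: [485.8, -184.9, 219.5]
ee_rot: [-0.0, 0.804, 0.594, -0.0]
force: [-0.9, -0.9, -0.2]
grip_width: 1.001
grip_force: 0.0
```

```bash
cat > cmp.py <<'E'
from h import *
W=capture('wrist');save(W,'wc.png')
a=cv2.imread('pics/c9.png');b=cv2.resize(cv2.imread('pics/wc.png')[60:330,210:530],None,fx=2.2,fy=2.2,interpolation=cv2.INTER_CUBIC)
g=cv2.cvtColor(b,6)
for n,(y0,y1,x0,x1) in dict(beaker=(285,520,115,310),pump=(40,220,120,420)).items():
    m=cv2.minMaxLoc(cv2.matchTemplate(g,cv2.cvtColor(a,6)[y0:y1,x0:x1],cv2.TM_CCOEFF_NORMED));print(n,round(m[1],3),m[3],(x0,y0))
for n in('beaker','drip_plate'): print(n,[(round(x['confidence'],2),np.round(wz(W,x['point'],2)[:2],1).tolist()) for x in mark_of(n,W)[:1]])
E
python3 cmp.py; python3 bk.py 485 -251 2
python3 - <<'E'
from h import *
plan([pw(0,48,220,6),pw(0,48,120,4)])
E
```

```text
beaker 0.943 (113, 285) (115, 285)
pump 0.993 (118, 42) (120, 40)
beaker [(0.84, [488.5, -248.3])]
drip_plate []
wrist (0.97, array([ 484.5, -250.6]), np.float64(0.969)) [array([ 489.2, -247.2])]
top (0.62, array([ 479., -242.]), np.float64(0.074)) [array([ 478.4, -251.7])]
side (0.57, array([ 483.9, -254.1]), np.float64(0.742)) [array([ 475.4, -249.9])]
10 rows: 0.099 -0.047 0 0 0 0.171 -1; 0.099 -0.047 0 0 0 0.171 -1; 0.099 -0.047 0 0 0 0.171 -1; 0.099 -0.047 0 0 0 0.171 -1; 0.099 -0.047 0 0 0 0.171 -1; 0.099 -0.047 0 0 0 0.171 -1; 0.099 -0.047 0.25 0 0 0.171 -1; 0.099 -0.047 0.25 0 0 0.171 -1; 0.099 -0.047 0.25 0 0 0.171 -1; 0.099 -0.047 0.25 0 0 0.171 -1
```

Emit:
jog_arm --series "0.099 -0.047 0 0 0 0.171 -1; 0.099 -0.047 0 0 0 0.171 -1; 0.099 -0.047 0 0 0 0.171 -1; 0.099 -0.047 0 0 0 0.171 -1; 0.099 -0.047 0 0 0 0.171 -1; 0.099 -0.047 0 0 0 0.171 -1; 0.099 -0.047 0.25 0 0 0.171 -1; 0.099 -0.047 0.25 0 0 0.171 -1; 0.099 -0.047 0.25 0 0 0.171 -1; 0.099 -0.047 0.25 0 0 0.171 -1"

```text
time_s: 67.97
eef_pos: [480.3, -141.9, 121.5]
ee_rot: [0.001, 0.877, 0.481, 0.001]
force: [0.7, 0.1, 0.4]
grip_width: 0.001
grip_force: 0.0
```

Run:
```python
from h import *
plan([pw(0,30,120,2),pw(0,19,120,2)]+[pw(t,19,120,1) for t in(.15,.3,.45,.6,.75,.9,1.0)]+[pw(1.08,19,120,2),pw(1.13,19,120,2),pw(1.175,19,120,4)])
```

```text
19 rows: 0.045 0 0 0 0 0 -1; 0.045 0 0 0 0 0 -1; 0.072 0 0 0 0 0 -1; 0.072 0 0 0 0 0 -1; 0.097 -0.006 0 0 0 0.096 -1; 0.123 -0.007 0 0 0 0.191 -1; 0.148 -0.005 0 0 0 0.287 -1; 0.172 0.001 0 0 0 0.382 -1; 0.196 0.011 0 0 0 0.478 -1; 0.218 0.024 0 0 0 0.573 -1; 0.231 0.034 0 0 0 0.637 -1; 0.241 0.044 0 0 0 0.688 -1; 0.241 0.044 0 0 0 0.688 -1; 0.247 0.05 0 0 0 0.72 -1; 0.247 0.05 0 0 0 0.72 -1; 0.252 0.056 0 0 0 0.748 -1; 0.252 0.056 0 0 0 0.748 -1; 0.252 0.056 0 0 0 0.748 -1; 0.252 0.056 0 0 0 0.748 -1
```

Emit:
jog_arm --series "0.045 0 0 0 0 0 -1; 0.045 0 0 0 0 0 -1; 0.072 0 0 0 0 0 -1; 0.072 0 0 0 0 0 -1; 0.097 -0.006 0 0 0 0.096 -1; 0.123 -0.007 0 0 0 0.191 -1; 0.148 -0.005 0 0 0 0.287 -1; 0.172 0.001 0 0 0 0.382 -1; 0.196 0.011 0 0 0 0.478 -1; 0.218 0.024 0 0 0 0.573 -1; 0.231 0.034 0 0 0 0.637 -1; 0.241 0.044 0 0 0 0.688 -1; 0.241 0.044 0 0 0 0.688 -1; 0.247 0.05 0 0 0 0.72 -1; 0.247 0.05 0 0 0 0.72 -1; 0.252 0.056 0 0 0 0.748 -1; 0.252 0.056 0 0 0 0.748 -1; 0.252 0.056 0 0 0 0.748 -1; 0.252 0.056 0 0 0 0.748 -1"

```text
time_s: 70.35
eef_pos: [548.5, -68.6, 119.5]
ee_rot: [0.0, 0.996, -0.085, -0.006]
force: [-26.3, -2.8, 14.0]
grip_width: 0.005
grip_force: 12.7
```

```bash
python3 th.py
python3 - <<'E'
from h import *
plan([pw(t,28,120,1) for t in(1.05,.9,.75,.6,.45,.3,.15)]+[pw(0,48,120,6)])
E
```

```text
knob 0.77 [566.5 -71.4] theta 1.113 65.0
13 rows: -0.043 0.01 0 0 0 -0.079 -1; -0.064 0.025 0 0 0 -0.175 -1; -0.084 0.044 0 0 0 -0.27 -1; -0.1 0.064 0 0 0 -0.366 -1; -0.113 0.088 0 0 0 -0.461 -1; -0.123 0.112 0 0 0 -0.557 -1; -0.128 0.138 0 0 0 -0.652 -1; -0.149 0.211 0 0 0 -0.748 -1; -0.149 0.211 0 0 0 -0.748 -1; -0.149 0.211 0 0 0 -0.748 -1; -0.149 0.211 0 0 0 -0.748 -1; -0.149 0.211 0 0 0 -0.748 -1; -0.149 0.211 0 0 0 -0.748 -1
```

Emit:
jog_arm --series "-0.043 0.01 0 0 0 -0.079 -1; -0.064 0.025 0 0 0 -0.175 -1; -0.084 0.044 0 0 0 -0.27 -1; -0.1 0.064 0 0 0 -0.366 -1; -0.113 0.088 0 0 0 -0.461 -1; -0.123 0.112 0 0 0 -0.557 -1; -0.128 0.138 0 0 0 -0.652 -1; -0.149 0.211 0 0 0 -0.748 -1; -0.149 0.211 0 0 0 -0.748 -1; -0.149 0.211 0 0 0 -0.748 -1; -0.149 0.211 0 0 0 -0.748 -1; -0.149 0.211 0 0 0 -0.748 -1; -0.149 0.211 0 0 0 -0.748 -1"

```text
time_s: 72.08
eef_pos: [479.6, -141.2, 119.9]
ee_rot: [-0.0, 0.877, 0.481, 0.0]
force: [0.3, -0.4, 0.1]
grip_width: 0.003
grip_force: 0.0
```

```bash
python3 th.py
python3 - <<'E'
from h import *
plan([pw(0,30,120,2),pw(0,19,120,2)]+[pw(t,19,120,1) for t in(.15,.3,.45,.6,.75,.9,1.0)]+[pw(1.08,19,120,2),pw(1.13,19,120,2),pw(1.175,19,120,4)])
E
```

```text
knob 0.71 [ 504.6 -101.3] theta -0.004 64.8
19 rows: 0.045 0 0 0 0 0 -1; 0.045 0 0 0 0 0 -1; 0.073 0 0 0 0 0 -1; 0.073 0 0 0 0 0 -1; 0.097 -0.006 0 0 0 0.096 -1; 0.123 -0.007 0 0 0 0.191 -1; 0.148 -0.005 0 0 0 0.287 -1; 0.173 0.001 0 0 0 0.382 -1; 0.196 0.011 0 0 0 0.478 -1; 0.218 0.024 0 0 0 0.573 -1; 0.231 0.035 0 0 0 0.637 -1; 0.241 0.044 0 0 0 0.688 -1; 0.241 0.044 0 0 0 0.688 -1; 0.247 0.05 0 0 0 0.72 -1; 0.247 0.05 0 0 0 0.72 -1; 0.252 0.056 0 0 0 0.748 -1; 0.252 0.056 0 0 0 0.748 -1; 0.252 0.056 0 0 0 0.748 -1; 0.252 0.056 0 0 0 0.748 -1
```

Emit:
jog_arm --series "0.045 0 0 0 0 0 -1; 0.045 0 0 0 0 0 -1; 0.073 0 0 0 0 0 -1; 0.073 0 0 0 0 0 -1; 0.097 -0.006 0 0 0 0.096 -1; 0.123 -0.007 0 0 0 0.191 -1; 0.148 -0.005 0 0 0 0.287 -1; 0.173 0.001 0 0 0 0.382 -1; 0.196 0.011 0 0 0 0.478 -1; 0.218 0.024 0 0 0 0.573 -1; 0.231 0.035 0 0 0 0.637 -1; 0.241 0.044 0 0 0 0.688 -1; 0.241 0.044 0 0 0 0.688 -1; 0.247 0.05 0 0 0 0.72 -1; 0.247 0.05 0 0 0 0.72 -1; 0.252 0.056 0 0 0 0.748 -1; 0.252 0.056 0 0 0 0.748 -1; 0.252 0.056 0 0 0 0.748 -1; 0.252 0.056 0 0 0 0.748 -1"

```text
time_s: 74.55
eef_pos: [548.5, -68.6, 119.4]
ee_rot: [0.0, 0.996, -0.086, -0.006]
force: [-25.3, -4.2, 12.6]
grip_width: -0.0
grip_force: 12.5
```

```bash
python3 th.py
python3 - <<'E'
from h import *
plan([pw(t,28,120,1) for t in(1.05,.9,.75,.6,.45,.3,.15)]+[pw(0,48,120,5),(485,-185,220,-.3,1,7)])
E
```

```text
knob 0.62 [566.2 -71.6] theta 1.108 64.7
19 rows: -0.043 0.01 0 0 0 -0.079 -1; -0.064 0.025 0 0 0 -0.175 -1; -0.084 0.044 0 0 0 -0.27 -1; -0.1 0.064 0 0 0 -0.366 -1; -0.113 0.087 0 0 0 -0.461 -1; -0.122 0.112 0 0 0 -0.557 -1; -0.128 0.138 0 0 0 -0.652 -1; -0.149 0.211 0 0 0 -0.748 -1; -0.149 0.211 0 0 0 -0.748 -1; -0.149 0.211 0 0 0 -0.748 -1; -0.149 0.211 0 0 0 -0.748 -1; -0.149 0.211 0 0 0 -0.748 -1; -0.115 0.315 -0.25 0 0 -0.919 1; -0.115 0.315 -0.25 0 0 -0.919 1; -0.115 0.315 -0.25 0 0 -0.919 1; -0.115 0.315 -0.25 0 0 -0.919 1; -0.115 0.315 -0.25 0 0 -0.919 1; -0.115 0.315 -0.25 0 0 -0.919 1; -0.115 0.315 -0.25 0 0 -0.919 1
```

Emit:
jog_arm --series "-0.043 0.01 0 0 0 -0.079 -1; -0.064 0.025 0 0 0 -0.175 -1; -0.084 0.044 0 0 0 -0.27 -1; -0.1 0.064 0 0 0 -0.366 -1; -0.113 0.087 0 0 0 -0.461 -1; -0.122 0.112 0 0 0 -0.557 -1; -0.128 0.138 0 0 0 -0.652 -1; -0.149 0.211 0 0 0 -0.748 -1; -0.149 0.211 0 0 0 -0.748 -1; -0.149 0.211 0 0 0 -0.748 -1; -0.149 0.211 0 0 0 -0.748 -1; -0.149 0.211 0 0 0 -0.748 -1; -0.115 0.315 -0.25 0 0 -0.919 -1; -0.115 0.315 -0.25 0 0 -0.919 -1; -0.115 0.315 -0.25 0 0 -0.919 -1; -0.115 0.315 -0.25 0 0 -0.919 1; -0.115 0.315 -0.25 0 0 -0.919 1; -0.115 0.315 -0.25 0 0 -0.919 1; -0.115 0.315 -0.25 0 0 -0.919 1"

```text
time_s: 77.03
eef_pos: [485.7, -184.6, 219.6]
ee_rot: [-0.0, 0.804, 0.594, -0.0]
force: [-0.4, 0.2, 0.5]
grip_width: 0.847
grip_force: 0.0
```

```bash
python3 th.py; python3 cmp.py; python3 bk.py 485 -251 2 | head -1
python3 - <<'E'
from h import *
T=capture('top')
for n,z in(('nose_1',42),('col_1',42)): print(n,[(round(x['confidence'],2),np.round(at_z(T,x['point'],z)[:2],1).tolist()) for x in mark_of(n,T)[:3]])
E
```

```text
knob 0.62 [ 504.2 -101.2] theta -0.007 65.1
beaker 0.941 (113, 285) (115, 285)
pump 0.992 (118, 42) (120, 40)
beaker [(0.63, [485.6, -248.4])]
drip_plate []
wrist (0.85, array([ 484.6, -249.8]), np.float64(0.96)) [array([ 488. , -244.7])]
nose_1 [(0.87, [547.0, 107.2]), (0.6, [553.8, 187.6]), (0.58, [548.0, 29.0])]
col_1 [(0.97, [479.2, 108.4]), (0.91, [475.3, 42.0]), (0.76, [484.1, 194.3])]
```

Everything checks out: the columns are reversed and seated, the beaker is centred and the lever is home. Handing in.

```bash
python3 -c "
from rig import finish_job
print(finish_job())"
```

```text
the job is handed in; nothing more can be done
None
```

I handed the job in: all three columns are turned end for end and lie within about 2 mm of centre in their cradles, and the beaker stands in the middle of the drip plate. The beaker got knocked aside partway through, so I put it back and then gave the pump two more full strokes, on top of the three before.

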